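# Load the drinks carousel and present the card case

## Task

Pick the flat wooden card case off the stopper tray, stand it upright on one of its short ends in the middle of the slotted steel rack on the drinks carousel, and let go of it. Then take the carousel by its tall upright post and turn it until the rack faces front, lined up with the pointer on the base, and finish there still gripping the post so the carousel is held still. Leave the tray and the other things on the shelf where they are.

Things in the scene. Friction and masses are not known exactly. Their poses are not given: they have to be found in the camera images.
- case: Closed hardwood card case, a flat block 92 x 62 x 18 mm, about 0.11 kg. Origin at the centre of its underside; x along the 92 mm length, y the 62 mm width, z the thickness (up at the start). It starts flat on top of the narrow stopper tray, roughly centred, long way along it, underside 24 mm above the shelf, overhanging the tray 13 mm on both long sides. Either end may go down.
- case_mid (a point): Centre of the card case (9 mm above its underside), axes as case.
- tray: Narrow black plastic stopper tray 150 x 36 x 24 mm high, loose, 0.4 kg, with two small glass stoppers that lie below its rim, one at each end. Origin at the centre of its underside, x along the 150 mm length.
- carousel (a joint): Angle of the carousel plate on its base, rad, anticlockwise seen from above positive; 0 = the rack faces front, exactly behind the pointer. Starts between 0.7 and 1.5 (rack towards the robot's right, -y); can turn from -3.1 to 3.1. Light friction (0.07 N m); it stays where it is left.
- base: Fixed steel base of the carousel. Origin on the vertical turning axis, at the shelf surface; its -x is the front, towards the robot within 0.25 rad. The round wooden plate on it is 260 mm across, top 26 mm above the shelf, and carries rack, post and four fixed lidded jars, 52 mm across, to 66 mm above the shelf, 85 mm from the axis, at 1.5 and 2.3 rad to either side of the rack.
- pointer (a point): Top of the pointer, a small steel lug 16 mm wide and 28 mm high on the fixed base, just outside the plate's rim, 157 mm from the axis in the base's -x direction.
- rack (a point): Middle of the rack's floor on the plate, 26 mm above the shelf, 90 mm from the axis. z up, -x radially outwards, y along the slot (tangential). Two upright steel plates, 50 mm long along y, 40 mm high, 24 mm apart, with outward-flared lips (tips 48 mm above the plate, 36 mm apart). The ends are open: the 62 mm wide case sticks out 6 mm at each. A standing case reaches 118 mm above the shelf.
- post: The carousel's upright steel post, fixed to the plate diametrically opposite the rack, 100 mm from the axis: a 12 mm rod with a plain round grip, 22 mm across and 30 mm tall, at its top. It swivels freely about its own upright axis. Origin at its foot on the plate.
- post_grip (a point): Middle of the round grip at the top of the post, 98 mm above the plate (124 mm above the shelf); the grip spans 15 mm above and below this point.
- decanter: Bystander: ship's decanter, glass, 180 mm across the base, 205 mm tall, origin at the centre of its underside.
- tumblers: Bystander: three stacked tumblers, 82 mm across, 149 mm tall, origin under the stack.
- jigger: Bystander: steel double jigger, 48 mm across, 78 mm tall, origin at the centre of its underside.
- stirrer: Bystander: stainless cocktail stirrer, 250 mm long, lying flat.
- coasters: Bystander: pile of three round cork coasters, 92 mm across, 18 mm high.
- opener: Bystander: bottle opener with wooden handle, 145 mm long, 12 mm high, lying flat.
Things that resemble listed ones, but are neither listed nor needed, are in the scene too. What is shaped like the case but purple is not meant.

How it is judged:
On the way:
1. the case stands upright in the rack, let go of, while the rack is still away from the front (x of case_mid in the frame of rack between -0.012 and 0.012 m and y of case_mid in the frame of rack between -0.018 and 0.018 m and z of case_mid in the frame of rack between 0.041 and 0.051 m and angle between the x axis of case and the z axis of rack, either way round below 0.25 rad and angle between the z axis of case and the x axis of rack, either way round below 0.3 rad and contact force between each of the arm, the fingers and case below 0.2 N and value of joint carousel above 0.3 rad), for 0.2 s.
At the end, for the whole second after the job is handed in: Case on a short end in the rack: centre within 12 mm across, 18 mm along, 5 mm in height, 0.25 rad of upright, 0.3 rad of square, not touched by the robot, first released over 0.3 rad from the front; carousel within 0.08 rad of the pointer, still, fingers gripping the post (over 2 N) (x of case_mid in the frame of rack between -0.012 and 0.012 m and y of case_mid in the frame of rack between -0.018 and 0.018 m and z of case_mid in the frame of rack between 0.041 and 0.051 m and angle between the x axis of case and the z axis of rack, either way round below 0.25 rad and angle between the z axis of case and the x axis of rack, either way round below 0.3 rad and contact force between each of the arm, the fingers and case below 0.2 N and value of joint carousel between -0.08 and 0.08 rad and velocity of joint carousel between -0.05 and 0.05 rad/s and contact force between the fingers and post above 2 N); the arm keeps its last pose, push and grip.
It fails at once if a bystander is moved more than 30 mm or knocked over (distance of any of decanter, tumblers, jigger, stirrer, coasters, opener from where it was at the start of the episode above 0.03 m).
It fails at once if the stopper tray is moved more than 40 mm (distance of tray from where it was at the start of the episode above 0.04 m).
It also fails if it takes over 51 s, if anything falls off the work surface, if the arm or the gripper's body presses on something with over 40 N, if the wrist force passes 120 N, or if a joint passes its speed limit or range.

## Robot

A 7-joint arm with a two-finger parallel gripper is mounted at the origin on the work surface. World frame = base frame: x ahead of the robot, y to its left, z up, the work surface at z = 0. Lengths are in m, angles in rad, forces in N, time in s.
With the tool pointing down it reaches from about 0.4 to 0.9 m from the base axis. Payload 5.5 kg.
Tool frame: the origin (TCP) lies midway between the tips of the shut fingers; the grasp point (between the pads) lies manip.pinch_z behind it (manip.pinch_z is the distance from the TCP to the grasp point, in m); z points along the fingers, y is the line along which they close (so a half turn about z gives the same grasp; the last joint's range is limited). The gripper opens to 85 mm and grips with 20 to 120 N. Pads are 22 mm wide; open, the fingers measure 114 mm over their backs; the gripper's body (76 mm by 85 mm) begins 54 mm behind the grasp point. The pads swing forward as they close: fully open they stand 13 mm farther back than shut.
Start: joints at [-0.914, 0.501, -0.427, 1.55, 0.221, 1.138, -0.21], TCP at [0.249, 0.6, 0.231] pointing down, gripper open.
Joint ranges: [-2.88, 2.88], [-0.31, 2.03], [-1.54, 1.56], [0.2, 2.42], [-1.41, 4.55], [0.19, 2.02], [-2.57, 2.57]. Speed limits (rad/s): [2.57, 2.57, 3.14, 3.14, 3.14, 3.14, 3.14].

## Interface

Orientations are given as a unit quaternion [w, x, y, z].
In Python, from plant import manip, snapshot, camera_params gives the robot as it stands.
- The arm moves only by the tool move_arm, never from a script. Its argument "moves" is a list of rows, each an object of numbers: "hand": the opening, from 0 (shut) to 1 (fully open); "x", "y", "z": the shift along the world's x, y, z in m; "ax", "ay", "az": the turn, a rotation vector about the world's x, y, z in degrees. A call has 1 to 10 rows; each row is the pose to reach, as a shift and turn from the pose commanded when the call began; what a row does not reach only later rows make up. A row lasts 1/12 s, in which the tool goes at most 41.7 mm and 7.16 degrees, less where a joint would pass 70% of its speed; a pose out of reach is approached as far as the arm can. A call with a gripper value outside its range is refused whole. The fingers move at their own pace and stop on an object; the grip force is fixed at half the most. Time passes only in rows, so rows that repeat a pose let the fingers close. It gives the time, the measured TCP pose, the force, the opening and the grip force at its end, in the units of the state.
- manip.read_state(): the state, without advancing time (a new reading comes with each control period).
- snapshot(name): name is "side" or "top"; returns the picture (400x640x3 uint8, red, green, blue); there is no depth.
- camera_params(name): a dict with "fx", "fy", "cx", "cy" (pixels), "world_from_camera" (4x4, takes a point from camera to world coordinates). Camera axes: x right, y down, z forward; pixel columns grow to the right and rows downward; lengths in m; the calibration is good to about 2 mm. A picture is of the moment at which its call begins. camera_params takes no time and is no camera call.
- manip.job_done(): hands the job in; it is judged then, once.
The state is a dict: "time_s": time; "qpos": joint angles; "qvel": joint speeds; "effort": joint torques, N m; "ee_pos": TCP position; "tool_rot": TCP orientation; "ft_force": force on the tool from outside, world axes, zero at the start; "moment": the same for the moment, N m; "gripper_width": opening from 0.0 (shut) to 1.0 (fully open); "grasp_force": force on a finger pad.
Only numpy, scipy, OpenCV 4.12 (cv2) and the standard library are available. Lean on these libraries where they do the work, as an engineer would, in place of code of your own. Each camera call takes 0.05 s, during which the arm holds its last target. There are 200 camera calls.

## Working session

There is one attempt and no reset: what is moved stays moved. The work goes in short steps, Python scripts to look and compute and a tool call to move; the robot and the scene stay as the last step left them, time stands still between calls to the robot, and variables do not carry over. Pictures are saved under pics/ and viewed, at most 10 in all, crops included, and the job is handed in when it is done.

Besides the shell and the picture viewer there is one more tool, called after ">>>" as name([rows], argument=value, ...), one row to a line, values as JSON. move_arm: Moves the arm, as the interface text tells. Its arguments: {"type":"object","properties":{"moves":{"type":"array","items":{"type":"object","properties":{"hand":{"type":"number"},"x":{"type":"number"},"y":{"type":"number"},"z":{"type":"number"},"ax":{"type":"number"},"ay":{"type":"number"},"az":{"type":"number"}}}}},"required":["moves"]}

```bash
mkdir -p pics; ls
python3 - <<'E'
from plant import manip, snapshot, camera_params
import cv2,numpy as np
for n in("top","side"):
    im=snapshot(n); cv2.imwrite(f"pics/{n}0.png",im[:,:,::-1])
    p=camera_params(n); print(n,{k:np.round(v,4).tolist() for k,v in p.items()})
print(manip.pinch_z, manip.read_state())
E
```

```text
pics
top {'fx': 517.7114, 'fy': 517.7114, 'cx': 312.7914, 'cy': 194.1517, 'world_from_camera': [[-0.0218, -0.9918, 0.1263, 0.4005], [-0.9998, 0.0218, -0.0012, -0.0344], [-0.0016, -0.1263, -0.992, 1.4284], [0.0, 0.0, 0.0, 1.0]]}
side {'fx': 471.1384, 'fy': 471.1384, 'cx': 329.6978, 'cy': 203.9027, 'world_from_camera': [[-0.7875, 0.3887, -0.4782, 1.2429], [0.6161, 0.4811, -0.6236, 0.852], [-0.0123, -0.7858, -0.6184, 0.9482], [0.0, 0.0, 0.0, 1.0]]}
0.0187 {'time_s': 0.1, 'qpos': array([-0.91379208,  0.50177584, -0.42681489,  1.55136166,  0.22082222,
        1.13829378, -0.21029721]), 'qvel': array([-0.00031492, -0.00213709, -0.00056123, -0.00276341, -0.00027684,
       -0.00035403, -0.00023077]), 'effort': array([-1.12885909e-02, -5.70808983e+01, -5.83832458e+00, -2.81746173e+01,
        1.06177689e-02,  5.58641492e-03,  4.99347337e-06]), 'ee_pos': array([0.24920191, 0.59964675, 0.23034334]), 'tool_rot': array([-1.98439820e-04,  1.95597778e-01,  9.80683801e-01, -8.67122373e-04]), 'ft_force': array([ 0.22270832, -0.73590622, -0.30099951]), 'moment': array([ 0.00427022,  0.03443449, -0.02165734]), 'grasp_force': 0.0, 'gripper_width': 1.001480811203417}
```

View pics/top0.png

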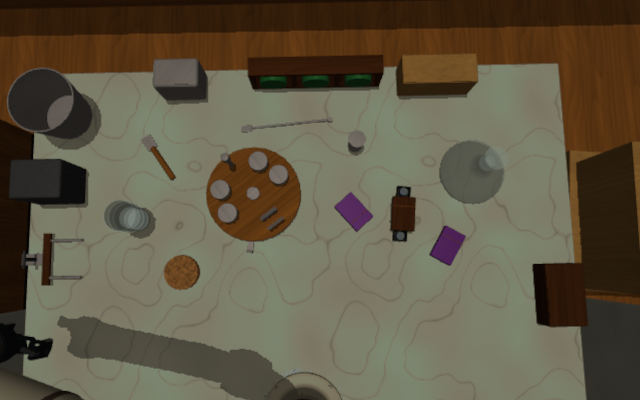

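View pics/side0.png

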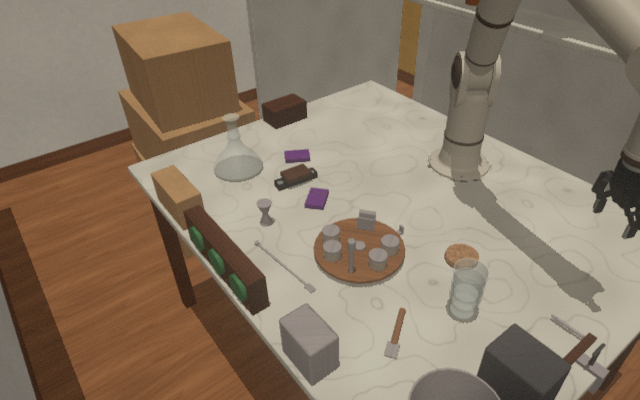

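The top view shows the case as the brown block at (403,214) on the black tray. The purple blocks at (353,212) and (447,245) are lookalikes. The carousel centre is at about (253,193), the rack at (272,219), the post grip at (226,158) and the pointer at (250,246). I'll measure these and check them in an enlarged crop.

```bash
cat > h.py <<'E'
from plant import manip, snapshot, camera_params
import cv2,numpy as np
def ray(n,uv):
    p=camera_params(n);T=np.array(p["world_from_camera"])
    return T[:3,3],T[:3,:3]@np.array([(uv[0]-p["cx"])/p["fx"],(uv[1]-p["cy"])/p["fy"],1])
def onz(n,uv,z):
    o,d=ray(n,uv);return o+d*(z-o[2])/d[2]
def proj(n,P):
    p=camera_params(n);T=np.linalg.inv(np.array(p["world_from_camera"]));c=T[:3,:3]@np.array(P)+T[:3,3]
    return np.array([p["fx"]*c[0]/c[2]+p["cx"],p["fy"]*c[1]/c[2]+p["cy"]])
def tri(a,b):
    (o1,d1),(o2,d2)=ray("top",a),ray("side",b)
    s=np.linalg.lstsq(np.c_[d1,-d2],o2-o1,rcond=None)[0]
    A,B=o1+s[0]*d1,o2+s[1]*d2;return (A+B)/2,np.linalg.norm(A-B)
E
python3 - <<'E'
from h import *
im=cv2.imread("pics/top0.png");hsv=cv2.cvtColor(im,cv2.COLOR_BGR2HSV)
sub=hsv[180:250,380:425]
print(hsv[205,400],hsv[215,403],hsv[190,403],hsv[180,235],hsv[215,250])
m=((hsv[...,0]<18)&(hsv[...,1]>110)&(hsv[...,2]>30)).astype(np.uint8)
def blob(m,x0,x1,y0,y1):
    k=np.zeros_like(m);k[y0:y1,x0:x1]=m[y0:y1,x0:x1]
    c=max(cv2.findContours(k,0,1)[0],key=cv2.contourArea);return c
c=blob(m,380,430,185,245);w=[onz("top",p[0],.042)[:2] for p in c]
print("case",cv2.minAreaRect(np.float32(w)*1000),cv2.minAreaRect(c))
c=blob(m,195,310,140,248);h=cv2.convexHull(c);w=np.float32([onz("top",p[0],.026)[:2] for p in h])*1000
print("plate",cv2.fitEllipse(w),cv2.minEnclosingCircle(w))
a=cv2.resize(im[140:256,195:315],None,fx=5,fy=5,interpolation=2)
b=cv2.resize(im[180:250,375:415+18],None,fx=5,fy=5,interpolation=2)[:350]
s=cv2.imread("pics/side0.png")
cv2.imwrite("pics/c1.png",a)
b=cv2.resize(im[178:252,370:470],None,fx=4,fy=4,interpolation=2);e=cv2.resize(s[200:284,305:415],None,fx=5,fy=5,interpolation=2)
o=np.zeros((600,800,3),np.uint8);o[:296,:400]=b
e2=cv2.resize(s[205:280,310:410],None,fx=4,fy=4,interpolation=2);o[300:600,:400]=e2
e3=cv2.resize(s[150:200,265:335],None,fx=5,fy=5,interpolation=2);o[:250,400:750]=e3
cv2.imwrite("pics/c2.png",o)
E
```

```text
[ 13 210  57] [ 11 210  45] [94 23 79] [ 15 208  86] [ 14 206  93]
case ((520.5925903320312, -277.0902099609375), (61.04801940917969, 92.0952377319336), 85.17221069335938) ((402.9754638671875, 213.06414794921875), (22.804542541503906, 34.09822082519531), 2.4895529747009277)
plate ((584.8389892578125, 126.92308807373047), (256.0625305175781, 257.212646484375), 136.3466033935547) ((584.8218994140625, 127.20870208740234), 129.16590881347656)
```

View pics/c1.png

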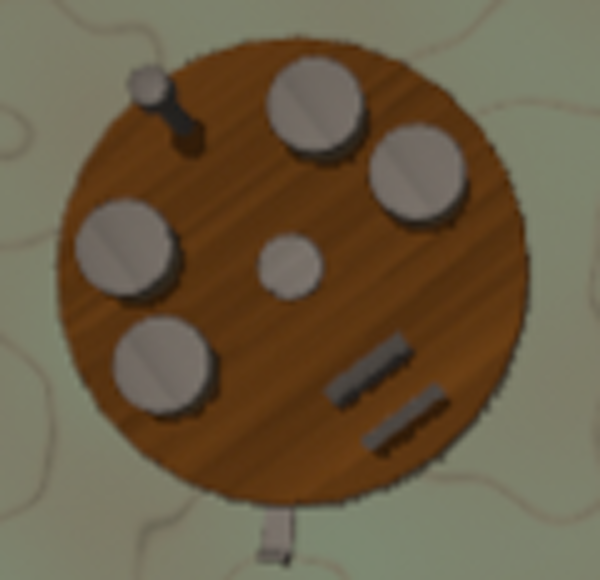

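View pics/c2.png

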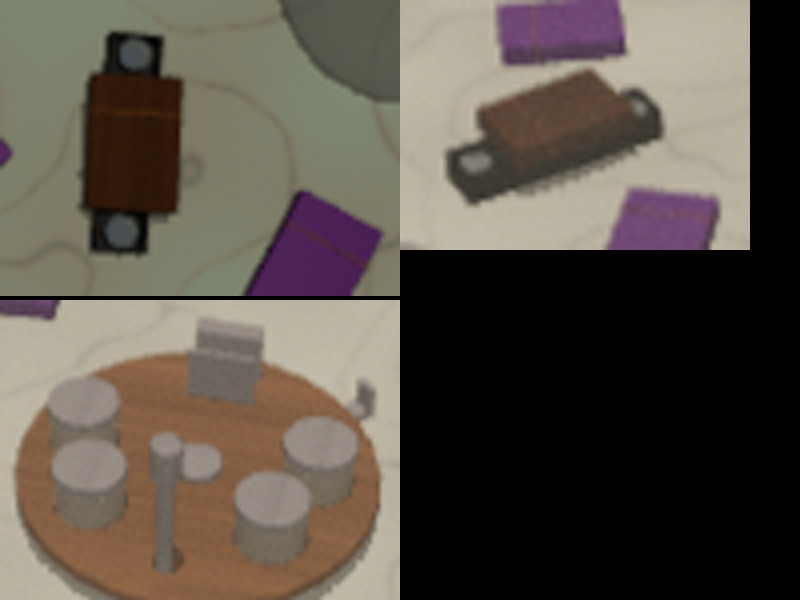

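The crops confirm it: the brown hardwood block on the black tray with two stoppers is the case, and the lookalikes are purple.

Run:
```python
from h import *
print([a for a in dir(manip) if not a.startswith('_')])
C=np.array([.5848,.127])
P,e=tri((225,157),(351.5,240));print("post top",P,e, onz("top",(225,157),.139))
pt=onz("top",(195+278/5,140+535/5),.028);print("pointer",pt,np.linalg.norm(pt[:2]-C))
v=C-pt[:2];b=np.arctan2(v[1],v[0]);print("base yaw",b)
g=onz("top",(225,157),.139)[:2]-C;pa=np.arctan2(g[1],g[0]);print("post ang",pa,np.linalg.norm(g),"joint",pa-b)
# rack: lip tips centres at z=.074
ps=[onz("top",(195+x/5,140+y/5),.074)[:2] for x,y in[(400,338),(330,395),(443,390),(367,445)]]
m=np.mean(ps,0)-C;print("rack",np.round(ps,4),m+C,np.linalg.norm(m),np.arctan2(m[1],m[0])+np.pi-b)
for j,(x,y) in enumerate([(320,105),(420,172),(127,247),(163,365)]):
    q=onz("top",(195+x/5,140+y/5),.066)[:2]-C;print(np.linalg.norm(q),np.arctan2(q[1],q[0]))
```

```text
['MotionError', 'job_done', 'pinch_z', 'read_state']
post top [0.66436112 0.18508621 0.13739678] 0.001135138238517048 [0.66445315 0.18443201 0.139     ]
pointer [0.43907541 0.13444494 0.028     ] 0.1459146467044888
base yaw -0.05104472778269476
post ang 0.6246985654521564 0.09819908818761475 joint 0.6757432932348512
rack [[0.5395 0.0641]
 [0.5103 0.1012]
 [0.5116 0.0419]
 [0.4836 0.082 ]] [0.51124845 0.07228415] 0.0916714534112044 0.69063782853635
0.0843806418414115 -0.25307554060762083
0.08630637439244625 -1.0330926276314976
0.08239906522648903 1.4823858804186045
0.08434778960365436 2.2979362638593734
```

>>> move_arm([
  {"x": 0.03, "y": -0.04, "z": 0.02, "az": -7, "hand": 1},
  {"x": 0.05, "y": -0.08, "z": 0.03, "az": -14, "hand": 1},
  {"x": 0.07, "y": -0.12, "z": 0.03, "az": -21, "hand": 1},
  {"x": 0.09, "y": -0.16, "z": 0.03, "az": -28, "hand": 1},
  {"x": 0.11, "y": -0.2, "z": 0.03, "az": -35, "hand": 1},
  {"x": 0.13, "y": -0.24, "z": 0.03, "az": -42, "hand": 1},
  {"x": 0.15, "y": -0.28, "z": 0.03, "az": -49, "hand": 1},
  {"x": 0.16, "y": -0.32, "z": 0.03, "az": -56, "hand": 1},
  {"x": 0.17, "y": -0.36, "z": 0.03, "az": -63, "hand": 1},
  {"x": 0.18, "y": -0.4, "z": 0.03, "az": -70, "hand": 1},
])

```text
invalid input
```

```bash
cat >> h.py <<'E'
from scipy.spatial.transform import Rotation as Ro
def tool(yaw,tilt):
    """closing line at yaw+90-180 deg; tilt forward (deg) in horizontal heading yaw"""
    w=np.array([np.cos(np.radians(yaw)),np.sin(np.radians(yaw)),0]);t=np.radians(tilt)
    z=np.sin(t)*w-np.cos(t)*np.array([0,0,1]);y=-np.array([-w[1],w[0],0])
    return np.c_[np.cross(y,z),y,z]
def go(p,R):
    s=manip.read_state();q=s["tool_rot"];R0=Ro.from_quat([q[1],q[2],q[3],q[0]])
    print("t",s["time_s"],"shift",np.round(np.array(p)-s["ee_pos"],4),"turn",np.round((Ro.from_matrix(R)*R0.inv()).as_rotvec(degrees=True),1),"q",np.round(s["qpos"],2),"F",np.round(s["ft_force"],1))
E
python3 - <<'E'
from h import *
go([.5129,-.2764,.25],tool(-4.8,0)); go([.5129,-.2764,.016],tool(-4.8,-35))
E
```

```text
t 0.1 shift [ 0.2637 -0.876   0.0197] turn [-0.000e+00 -1.000e-01 -1.622e+02] q [-0.91  0.5  -0.43  1.55  0.22  1.14 -0.21] F [ 0.2 -0.7 -0.3]
t 0.1 shift [ 0.2637 -0.876  -0.2143] turn [ -48.2   11.6 -155.3] q [-0.91  0.5  -0.43  1.55  0.22  1.14 -0.21] F [ 0.2 -0.7 -0.3]
```

>>> move_arm([
  {"hand": 1.0, "x": 0.02, "y": -0.03, "z": 0.01, "ax": 0.0, "ay": 0.0, "az": -7.0},
])

```text
time_s: 0.18
ee_pos: [0.2621, 0.5737, 0.2385]
tool_rot: [-0.003, 0.25, 0.968, -0.001]
ft_force: [-1.2, 0.2, 0.6]
gripper_width: 0.999
grasp_force: 0.0
```

>>> move_arm([
  {"hand": 1, "x": 0.18, "y": -0.4, "z": 0.03, "ax": 0, "ay": 0, "az": -70},
  {"hand": 1, "x": 0.18, "y": -0.4, "z": 0.03, "ax": 0, "ay": 0, "az": -70},
  {"hand": 1, "x": 0.18, "y": -0.4, "z": 0.03, "ax": 0, "ay": 0, "az": -70},
  {"hand": 1, "x": 0.18, "y": -0.4, "z": 0.03, "ax": 0, "ay": 0, "az": -70},
  {"hand": 1, "x": 0.18, "y": -0.4, "z": 0.03, "ax": 0, "ay": 0, "az": -70},
  {"hand": 1, "x": 0.18, "y": -0.4, "z": 0.03, "ax": 0, "ay": 0, "az": -70},
  {"hand": 1, "x": 0.18, "y": -0.4, "z": 0.03, "ax": 0, "ay": 0, "az": -70},
  {"hand": 1, "x": 0.18, "y": -0.4, "z": 0.03, "ax": 0, "ay": 0, "az": -70},
  {"hand": 1, "x": 0.18, "y": -0.4, "z": 0.03, "ax": 0, "ay": 0, "az": -70},
  {"hand": 1, "x": 0.18, "y": -0.4, "z": 0.03, "ax": 0, "ay": 0, "az": -70},
])

```text
time_s: 1.02
ee_pos: [0.4401, 0.1891, 0.2698]
tool_rot: [-0.0, 0.766, 0.643, -0.0]
ft_force: [0.5, 0.3, -0.2]
gripper_width: 1.001
grasp_force: 0.0
```

Run:
```python
from h import *
go([.5129,-.2764,.25],tool(-4.8,0)); go([.5129,-.2764,.016],tool(-4.8,-35))
```

```text
t 1.0167 shift [ 0.0728 -0.4655 -0.0198] turn [ -0.   -0.  -84.9] q [-0.43  0.12 -0.03  1.93  0.    1.09 -0.64] F [ 0.5  0.3 -0.2]
t 1.0167 shift [ 0.0728 -0.4655 -0.2538] turn [-23.4  30.3 -82. ] q [-0.43  0.12 -0.03  1.93  0.    1.09 -0.64] F [ 0.5  0.3 -0.2]
```

>>> move_arm([
  {"hand": 1, "x": 0.073, "y": -0.466, "z": -0.1, "ax": 0, "ay": 0, "az": -85},
  {"hand": 1, "x": 0.073, "y": -0.466, "z": -0.1, "ax": 0, "ay": 0, "az": -85},
  {"hand": 1, "x": 0.073, "y": -0.466, "z": -0.1, "ax": 0, "ay": 0, "az": -85},
  {"hand": 1, "x": 0.073, "y": -0.466, "z": -0.1, "ax": 0, "ay": 0, "az": -85},
  {"hand": 1, "x": 0.073, "y": -0.466, "z": -0.1, "ax": 0, "ay": 0, "az": -85},
  {"hand": 1, "x": 0.073, "y": -0.466, "z": -0.1, "ax": 0, "ay": 0, "az": -85},
  {"hand": 1, "x": 0.073, "y": -0.466, "z": -0.1, "ax": 0, "ay": 0, "az": -85},
  {"hand": 1, "x": 0.073, "y": -0.466, "z": -0.1, "ax": 0, "ay": 0, "az": -85},
  {"hand": 1, "x": 0.073, "y": -0.466, "z": -0.1, "ax": 0, "ay": 0, "az": -85},
  {"hand": 1, "x": 0.073, "y": -0.466, "z": -0.1, "ax": 0, "ay": 0, "az": -85},
])

```text
time_s: 1.85
ee_pos: [0.5028, -0.2133, 0.1828]
tool_rot: [-0.0, 0.997, 0.074, -0.0]
ft_force: [0.3, -0.1, 0.0]
gripper_width: 0.999
grasp_force: 0.0
```

Run:
```python
from h import *
go([.5129,-.2764,.11],tool(-4.8,-35)); go([.5129,-.2764,.016],tool(-4.8,-35))
```

```text
t 1.85 shift [ 0.0101 -0.0631 -0.0728] turn [ -1.1  35.1 -12.9] q [ 0.04  0.36  0.39  1.88 -0.16  0.93 -0.92] F [ 0.3 -0.1  0. ]
t 1.85 shift [ 0.0101 -0.0631 -0.1668] turn [ -1.1  35.1 -12.9] q [ 0.04  0.36  0.39  1.88 -0.16  0.93 -0.92] F [ 0.3 -0.1  0. ]
```

>>> move_arm([
  {"hand": 1, "x": 0.01, "y": -0.063, "z": -0.06, "ax": -1.1, "ay": 35.1, "az": -12.9},
  {"hand": 1, "x": 0.01, "y": -0.063, "z": -0.06, "ax": -1.1, "ay": 35.1, "az": -12.9},
  {"hand": 1, "x": 0.01, "y": -0.063, "z": -0.06, "ax": -1.1, "ay": 35.1, "az": -12.9},
  {"hand": 1, "x": 0.01, "y": -0.063, "z": -0.06, "ax": -1.1, "ay": 35.1, "az": -12.9},
  {"hand": 1, "x": 0.01, "y": -0.063, "z": -0.06, "ax": -1.1, "ay": 35.1, "az": -12.9},
  {"hand": 1, "x": 0.01, "y": -0.063, "z": -0.06, "ax": -1.1, "ay": 35.1, "az": -12.9},
  {"hand": 1, "x": 0.01, "y": -0.063, "z": -0.06, "ax": -1.1, "ay": 35.1, "az": -12.9},
  {"hand": 1, "x": 0.01, "y": -0.063, "z": -0.06, "ax": -1.1, "ay": 35.1, "az": -12.9},
])

```text
time_s: 2.52
ee_pos: [0.5126, -0.2746, 0.1219]
tool_rot: [-0.014, 0.953, -0.037, -0.301]
ft_force: [-0.7, -0.2, 0.5]
gripper_width: 0.996
grasp_force: 0.0
```

Run:
```python
from h import *
go([.5129,-.2764,.016],tool(-4.8,-35))
```

```text
t 2.5167 shift [ 0.0003 -0.0018 -0.1059] turn [-0.2 -0.1 -0.3] q [ 0.09  0.91  0.45  1.31 -0.12  1.56 -1.12] F [-0.7 -0.2  0.5]
```

Good alignment. I'll descend slowly, then look.

>>> move_arm([
  {"hand": 1, "x": 0, "y": -0.001, "z": -0.03, "ax": 0, "ay": 0, "az": 0},
  {"hand": 1, "x": 0, "y": -0.001, "z": -0.05, "ax": 0, "ay": 0, "az": 0},
  {"hand": 1, "x": 0, "y": -0.001, "z": -0.07, "ax": 0, "ay": 0, "az": 0},
  {"hand": 1, "x": 0, "y": -0.001, "z": -0.085, "ax": 0, "ay": 0, "az": 0},
  {"hand": 1, "x": 0, "y": -0.001, "z": -0.096, "ax": 0, "ay": 0, "az": 0},
  {"hand": 1, "x": 0, "y": -0.001, "z": -0.104, "ax": 0, "ay": 0, "az": 0},
  {"hand": 1, "x": 0, "y": -0.001, "z": -0.104, "ax": 0, "ay": 0, "az": 0},
  {"hand": 1, "x": 0, "y": -0.001, "z": -0.104, "ax": 0, "ay": 0, "az": 0},
])

```text
time_s: 3.18
ee_pos: [0.5132, -0.2757, 0.0199]
tool_rot: [-0.014, 0.953, -0.037, -0.3]
ft_force: [-0.8, -0.3, 0.7]
gripper_width: 1.003
grasp_force: 0.0
```

Run:
```python
from h import *
go([.5129,-.2764,.016],tool(-4.8,-35))
a=cv2.resize(snapshot("top")[160:270,330:480],None,fx=2.6,fy=2.6,interpolation=2);b=cv2.resize(snapshot("side")[130:230,225:375],None,fx=2.6,fy=2.6,interpolation=2)
cv2.imwrite("pics/g.png",np.hstack([a[:260],b])[:,:,::-1])
```

```text
t 3.1833 shift [-0.0003 -0.0007 -0.0039] turn [-0.2  0.  -0.2] q [ 0.11  1.03  0.43  1.32 -0.16  1.43 -1.13] F [-0.8 -0.3  0.7]
```

View pics/g.png

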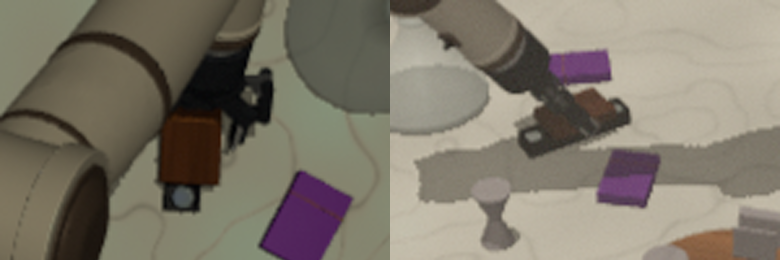

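The gripper tilts back over the case with its fingers outside both long sides, clear of the purple blocks. I'll go 3 mm lower and close.

>>> move_arm([
  {"hand": 1, "x": 0, "y": -0.001, "z": -0.003, "ax": 0, "ay": 0, "az": 0},
  {"hand": 0, "x": 0, "y": -0.001, "z": -0.003, "ax": 0, "ay": 0, "az": 0},
  {"hand": 0, "x": 0, "y": -0.001, "z": -0.003, "ax": 0, "ay": 0, "az": 0},
  {"hand": 0, "x": 0, "y": -0.001, "z": -0.003, "ax": 0, "ay": 0, "az": 0},
  {"hand": 0, "x": 0, "y": -0.001, "z": -0.003, "ax": 0, "ay": 0, "az": 0},
  {"hand": 0, "x": 0, "y": -0.001, "z": -0.003, "ax": 0, "ay": 0, "az": 0},
  {"hand": 0, "x": 0, "y": -0.001, "z": -0.003, "ax": 0, "ay": 0, "az": 0},
])

```text
time_s: 3.87
ee_pos: [0.5136, -0.2767, 0.0168]
tool_rot: [-0.013, 0.953, -0.037, -0.3]
ft_force: [2.1, 0.1, 4.0]
gripper_width: 0.714
grasp_force: 65.3
```

Run:
```python
from h import *
print(manip.read_state()["grasp_force"])
go([.5129,-.2764,.016],tool(-4.8,-35))
```

```text
65.32242178916931
t 3.8667 shift [-0.0007  0.0003 -0.0008] turn [-0.2  0.  -0.3] q [ 0.11  1.04  0.42  1.31 -0.16  1.43 -1.13] F [2.1 0.1 4. ]
```

>>> move_arm([
  {"hand": 0, "x": 0, "y": 0, "z": 0.02, "ax": 0, "ay": 0, "az": 0},
  {"hand": 0, "x": 0, "y": 0, "z": 0.05, "ax": 0, "ay": 0, "az": 0},
  {"hand": 0, "x": 0, "y": 0, "z": 0.09, "ax": 0, "ay": 0, "az": 0},
  {"hand": 0, "x": 0, "y": 0, "z": 0.13, "ax": 0, "ay": 0, "az": 0},
  {"hand": 0, "x": 0, "y": 0.02, "z": 0.16, "ax": 0, "ay": -7, "az": 0},
  {"hand": 0, "x": 0, "y": 0.04, "z": 0.18, "ax": 0, "ay": -14, "az": 0},
  {"hand": 0, "x": 0, "y": 0.06, "z": 0.18, "ax": 0, "ay": -21, "az": 0},
  {"hand": 0, "x": 0, "y": 0.08, "z": 0.18, "ax": 0, "ay": -28, "az": 0},
  {"hand": 0, "x": 0, "y": 0.1, "z": 0.18, "ax": 0, "ay": -35, "az": 0},
])

```text
time_s: 4.62
ee_pos: [0.5134, -0.1757, 0.1973]
tool_rot: [-0.024, 0.999, -0.032, 0.003]
ft_force: [-0.6, 0.0, -1.6]
gripper_width: 0.72
grasp_force: 65.1
```

Run:
```python
from h import *
print(manip.read_state()["grasp_force"])
go([.5246,.083,.19],tool(35.8,55))
```

```text
65.09095430374146
t 4.6167 shift [ 0.0112  0.2587 -0.0073] turn [ 12.9 -54.2  35. ] q [-0.05  0.34  0.44  1.87 -0.23  0.98 -1.13] F [-0.6  0.  -1.6]
```

>>> move_arm([
  {"hand": 0, "x": 0.011, "y": 0.259, "z": -0.007, "ax": 12.9, "ay": -54.2, "az": 35},
  {"hand": 0, "x": 0.011, "y": 0.259, "z": -0.007, "ax": 12.9, "ay": -54.2, "az": 35},
  {"hand": 0, "x": 0.011, "y": 0.259, "z": -0.007, "ax": 12.9, "ay": -54.2, "az": 35},
  {"hand": 0, "x": 0.011, "y": 0.259, "z": -0.007, "ax": 12.9, "ay": -54.2, "az": 35},
  {"hand": 0, "x": 0.011, "y": 0.259, "z": -0.007, "ax": 12.9, "ay": -54.2, "az": 35},
  {"hand": 0, "x": 0.011, "y": 0.259, "z": -0.007, "ax": 12.9, "ay": -54.2, "az": 35},
  {"hand": 0, "x": 0.011, "y": 0.259, "z": -0.007, "ax": 12.9, "ay": -54.2, "az": 35},
  {"hand": 0, "x": 0.011, "y": 0.259, "z": -0.007, "ax": 12.9, "ay": -54.2, "az": 35},
  {"hand": 0, "x": 0.011, "y": 0.259, "z": -0.007, "ax": 12.9, "ay": -54.2, "az": 35},
  {"hand": 0, "x": 0.011, "y": 0.259, "z": -0.007, "ax": 12.9, "ay": -54.2, "az": 35},
])

```text
time_s: 5.45
ee_pos: [0.5197, 0.0711, 0.1722]
tool_rot: [-0.112, 0.933, 0.185, 0.286]
ft_force: [0.1, 0.3, -2.0]
gripper_width: 0.717
grasp_force: 65.2
```

Run:
```python
from h import *
print(manip.read_state()["grasp_force"])
go([.5246,.083,.12],tool(35.8,55))
```

```text
65.2119505405426
t 5.45 shift [ 0.0049  0.0119 -0.0522] turn [  4.8 -19.9  10.3] q [ 0.43  0.16 -0.41  2.37 -1.24  0.29  0.02] F [ 0.1  0.3 -2. ]
```

>>> move_arm([
  {"hand": 0, "x": 0.005, "y": 0.012, "z": 0.018, "ax": 4.8, "ay": -19.9, "az": 10.3},
  {"hand": 0, "x": 0.005, "y": 0.012, "z": 0.018, "ax": 4.8, "ay": -19.9, "az": 10.3},
  {"hand": 0, "x": 0.005, "y": 0.012, "z": 0.018, "ax": 4.8, "ay": -19.9, "az": 10.3},
  {"hand": 0, "x": 0.005, "y": 0.012, "z": 0.018, "ax": 4.8, "ay": -19.9, "az": 10.3},
  {"hand": 0, "x": 0.005, "y": 0.012, "z": 0.018, "ax": 4.8, "ay": -19.9, "az": 10.3},
  {"hand": 0, "x": 0.005, "y": 0.012, "z": 0.018, "ax": 4.8, "ay": -19.9, "az": 10.3},
  {"hand": 0, "x": 0.005, "y": 0.012, "z": 0.018, "ax": 4.8, "ay": -19.9, "az": 10.3},
  {"hand": 0, "x": 0.005, "y": 0.012, "z": 0.018, "ax": 4.8, "ay": -19.9, "az": 10.3},
])

```text
time_s: 6.12
ee_pos: [0.523, 0.0684, 0.2565]
tool_rot: [-0.152, 0.848, 0.268, 0.431]
ft_force: [1.0, -2.7, 0.3]
gripper_width: 0.715
grasp_force: 65.7
```

Run:
```python
from h import *
print(manip.read_state()["grasp_force"])
go([.5246,.083,.12],tool(35.8,55))
go([.5246,.083,.12],tool(35.8,30))
```

```text
65.68706274032593
t 6.1167 shift [ 0.0016  0.0146 -0.1365] turn [-0.8 -1.4 -0.1] q [ 1.61  0.51 -1.53  2.42 -1.41  0.19  0.65] F [ 1.  -2.7  0.3]
t 6.1167 shift [ 0.0016  0.0146 -0.1365] turn [-15.4  18.9   0.3] q [ 1.61  0.51 -1.53  2.42 -1.41  0.19  0.65] F [ 1.  -2.7  0.3]
```

The arm can't tilt this far forward so close in: joints 3 to 6 are at their limits. I'll fit a simple kinematic model to the poses already logged, to choose a grasp and place tilt it can reach.

```bash
cat > k.py <<'E'
from h import *
from scipy.optimize import least_squares
D=[([-.9138,.5018,-.4268,1.5514,.2208,1.1383,-.2103],[.2492,.5996,.2303],[-.0002,.1956,.9807,-.0009]),
([-.43,.12,-.03,1.93,0,1.09,-.64],[.4401,.1891,.2698],[0,.766,.643,0]),
([.04,.36,.39,1.88,-.16,.93,-.92],[.5028,-.2133,.1828],[0,.997,.074,0]),
([.09,.91,.45,1.31,-.12,1.56,-1.12],[.5126,-.2746,.1219],[-.014,.953,-.037,-.301]),
([.11,1.04,.42,1.31,-.16,1.43,-1.13],[.5136,-.2767,.0168],[-.013,.953,-.037,-.3]),
([-.05,.34,.44,1.87,-.23,.98,-1.13],[.5134,-.1757,.1973],[-.024,.999,-.032,.003]),
([.43,.16,-.41,2.37,-1.24,.29,.02],[.5197,.0711,.1722],[-.112,.933,.185,.286]),
([1.61,.51,-1.53,2.42,-1.41,.19,.65],[.523,.0684,.2565],[-.152,.848,.268,.431])]
def Rz(a):return Ro.from_euler('z',a)
def Ry(a):return Ro.from_euler('y',a)
def fk(q,p):
    a,h,L1,L2,L3,b,s,e1,e2=p[:9];sg=SG
    R=Rz(sg*q[0]+a);t=np.array([0,0,h]);R=R*Ry(q[1])
    t=t+R.apply([0,0,L1]);R=R*Rz(sg*q[2]);t=t+R.apply([e1,0,0]);R=R*Ry(q[3]);t=t+R.apply([e2,0,L2]);R=R*Rz(sg*q[4])*Ry(q[5]);t=t+R.apply([s,0,L3]);R=R*Rz(sg*q[6]+b)
    return t,R
def res(p):
    r=[]
    for q,x,o in D:
        t,R=fk(q,p);Q=Ro.from_quat([o[1],o[2],o[3],o[0]]);r+=list(t-x)+list(.3*(R*Q.inv()).as_rotvec())
    return r
best=None
for SG in(1,-1):
    for a in(-2,0,2):
        for b in (-3,-1.5,0,1.5):
            f=least_squares(res,[a,.33,.4,.4,.3,b,0,0,0])
            if best is None or f.cost<best[0]:best=(f.cost,SG,f.x)
SG=best[1];P=best[2]
lo=np.array([-2.88,-.31,-1.54,.2,-1.41,.19,-2.57]);hi=np.array([2.88,2.03,1.56,2.42,4.55,2.02,2.57])
def ik(x,R,seed=None,n=12):
    rng=np.random.default_rng(0);out=None
    for i in range(n):
        q0=seed if (i==0 and seed is not None) else rng.uniform(lo+.1,hi-.1)
        def g(q):
            t,Rq=fk(q,P);return np.r_[(t-x)*10,3*(Rq*Ro.from_matrix(R).inv()).as_rotvec(),.002*(q-(lo+hi)/2)/(hi-lo)]
        f=least_squares(g,np.clip(q0,lo+.01,hi-.01),bounds=(lo,hi));e=np.linalg.norm(g(f.x)[:6])
        m=min(np.min(f.x-lo),np.min(hi-f.x))
        if e<.02 and (out is None or m>out[0]):out=(m,f.x,e)
    return out
E
python3 - <<'E'
from k import *
print(best, np.abs(best[0]))
# pinch offsets: centre = TCP + a along case "up-end" dir, c behind ; 
def place(rack,yaw,tilt,off=.006,d=.024):
    w=np.array([np.cos(np.radians(yaw)),np.sin(np.radians(yaw)),0]);R=tool(yaw,tilt)
    return np.array([*rack,.073])+[0,0,off]+d*R[:,2],R
seed=np.array(D[6][0])
for tilt in(20,25,30,35,40,45,50,55):
    for off in(.006,.025):
        r=ik(*place((.5115,.0735),35.8,tilt,off),seed);print(tilt,off,None if r is None else(round(r[0],3),np.round(r[1],2)))
for b in(35,50,55,60,65):
    R=tool(-4.8,-b);r=ik(np.array([.5266,-.2776,.033])+.02*R[:,2],R,np.array(D[4][0]));print("grasp",b,None if r is None else(round(r[0],3),np.round(r[1],2)))
E
```

```text
(np.float64(0.00033564509332824615), -1, array([-0.03793102,  0.3596318 ,  0.50287821,  0.48980379,  0.35005439,
        1.53978695, -0.00242673, -0.01098875,  0.01441192])) 0.00033564509332824615
20 0.006 (np.float64(0.205), array([ 0.92,  0.88, -1.21,  2.22,  1.32,  0.6 , -2.1 ]))
20 0.025 (np.float64(0.208), array([ 0.91,  0.77, -1.18,  2.21,  1.17,  0.55, -1.99]))
25 0.006 (np.float64(0.157), array([ 1.03,  1.04, -1.32,  2.26,  1.55,  0.67, -2.21]))
25 0.025 (np.float64(0.159), array([ 1.05,  0.99, -1.35,  2.26,  1.47,  0.66, -2.16]))
30 0.006 (np.float64(0.114), array([ 1.11,  1.16, -1.36,  2.31,  1.73,  0.7 , -2.27]))
30 0.025 (np.float64(0.115), array([ 1.12,  1.12, -1.4 ,  2.31,  1.65,  0.7 , -2.23]))
35 0.006 (np.float64(0.075), array([ 1.17,  1.27, -1.38,  2.34,  1.88,  0.71, -2.3 ]))
35 0.025 (np.float64(0.074), array([ 1.19,  1.23, -1.42,  2.35,  1.81,  0.71, -2.28]))
40 0.006 (np.float64(0.042), array([ 1.24,  1.38, -1.38,  2.38,  2.02,  0.71, -2.31]))
40 0.025 (np.float64(0.04), array([ 1.25,  1.34, -1.43,  2.38,  1.95,  0.71, -2.29]))
45 0.006 (np.float64(0.016), array([ 1.3 ,  1.49, -1.37,  2.4 ,  2.15,  0.7 , -2.3 ]))
45 0.025 (np.float64(0.011), array([ 1.31,  1.45, -1.41,  2.41,  2.09,  0.7 , -2.29]))
50 0.006 (np.float64(0.0), array([ 1.31,  1.38, -1.24,  2.42,  2.43,  0.5 , -2.57]))
50 0.025 None
55 0.006 None
55 0.025 None
grasp 35 (np.float64(0.595), array([ 0.31,  1.  ,  0.07,  1.31,  0.12,  1.43, -1.34]))
grasp 50 (np.float64(0.286), array([ 0.28,  1.18,  0.1 ,  1.07,  0.14,  1.73, -1.33]))
grasp 55 (np.float64(0.185), array([ 0.27,  1.24,  0.11,  1.  ,  0.15,  1.84, -1.32]))
grasp 60 (np.float64(0.085), array([ 0.26,  1.3 ,  0.12,  0.92,  0.17,  1.94, -1.31]))
grasp 65 (np.float64(0.0), array([ 0.16,  1.39,  0.38,  0.84,  0.  ,  2.02, -1.19]))
```

Run:
```python
from k import *
pr=lambda n,r:print(n,None if r is None else(round(r[0],3),np.round(r[1],2)))
for b in(25,30,35,40,45,50):
    R=tool(-4.8,b);pr(("grasp fwd",b),ik(np.array([.5206-.006,-.2771,.033])+.02*R[:,2],R,np.array(D[5][0])))
for b in(40,45,50,55,60):
    R=tool(35.8,-b);pr(("place in",b),ik(np.array([.5115,.0735,.079])+.02*R[:,2],R,np.array(D[2][0])))
seeds=[np.array([-.3,.8,0,1.9,-.3,.5,-.5])]
for yaw in(60,75,90,105):
  a=np.radians(yaw);c=np.array([.5848-.09*np.cos(a),.127-.09*np.sin(a)])
  for b in(35,45,55):
    R=tool(yaw,b);pr(("out yaw",yaw,b),ik(np.array([*c,.079])+.02*R[:,2],R,seeds[0]))
```

```text
('grasp fwd', 25) (np.float64(0.238), array([ 1.5 ,  1.08, -1.17,  2.13,  1.65,  0.63, -2.33]))
('grasp fwd', 30) (np.float64(0.163), array([ 1.59,  1.2 , -1.24,  2.17,  1.85,  0.68, -2.41]))
('grasp fwd', 35) (np.float64(0.206), array([-0.06,  0.82,  0.8 ,  2.21,  4.26,  0.84,  0.65]))
('grasp fwd', 40) (np.float64(0.171), array([0.05, 0.8 , 0.69, 2.25, 4.12, 0.87, 0.84]))
('grasp fwd', 45) (np.float64(0.144), array([0.17, 0.81, 0.58, 2.28, 4.01, 0.94, 1.01]))
('grasp fwd', 50) (np.float64(0.124), array([0.28, 0.83, 0.48, 2.3 , 3.93, 1.04, 1.15]))
('place in', 40) (np.float64(0.578), array([-0.36,  0.87,  0.05,  1.5 ,  0.19,  1.44, -1.33]))
('place in', 45) (np.float64(0.488), array([-0.38,  0.93,  0.08,  1.44,  0.19,  1.53, -1.33]))
('place in', 50) (np.float64(0.4), array([-0.4 ,  0.98,  0.1 ,  1.37,  0.19,  1.62, -1.32]))
('place in', 55) (np.float64(0.313), array([-0.42,  1.04,  0.12,  1.31,  0.19,  1.71, -1.31]))
('place in', 60) (np.float64(0.229), array([-0.43,  1.1 ,  0.14,  1.26,  0.19,  1.79, -1.3 ]))
('out yaw', 60, 35) (np.float64(0.225), array([ 1.13,  1.01, -1.16,  2.1
[... 406 characters left out ...]
8,  0.77]))
('out yaw', 75, 55) (np.float64(0.414), array([ 0.61,  0.81, -0.27,  1.93, -1.  ,  0.94,  0.97]))
('out yaw', 90, 35) (np.float64(0.632), array([ 0.48,  0.74, -0.35,  1.79, -0.48,  0.86,  0.57]))
('out yaw', 90, 45) (np.float64(0.669), array([ 0.57,  0.82, -0.38,  1.75, -0.58,  0.96,  0.7 ]))
('out yaw', 90, 55) (np.float64(0.715), array([ 0.67,  0.93, -0.44,  1.71, -0.62,  1.05,  0.78]))
('out yaw', 105, 35) (np.float64(0.811), array([ 0.48,  0.84, -0.43,  1.61, -0.27,  1.03,  0.58]))
('out yaw', 105, 45) (np.float64(0.875), array([ 0.55,  0.93, -0.47,  1.55, -0.34,  1.14,  0.66]))
('out yaw', 105, 55) (np.float64(0.763), array([ 0.61,  1.04, -0.5 ,  1.48, -0.39,  1.26,  0.71]))
```

Turning the rack to about 90° makes placing comfortable. I'll do that by gently pushing the nearest jar with the held case, which takes about 1 N. First I'll check it's reachable.

Run:
```python
from k import *
pr=lambda n,r:print(n,None if r is None else(round(r[0],3),np.round(r[1],2)))
w=np.array([.342,.94,0]);R=tool(70,55)
for c in((.622,.007),(.64,.05),(.655,.097)):
  for z in(.079,.17):
    t=np.array([*c,0])+.0162*w+[0,0,z];pr((np.round(t,4)),ik(t,R,np.array([.6,.8,-.3,1.9,-.9,.8,.8]),8))
go([.6275,.022,.22],R); go([.6275,.022,.24],tool(70,35))
```

```text
[0.6275 0.0222 0.079 ] (np.float64(0.511), array([ 0.99,  1.  , -0.78,  1.82, -0.5 ,  0.7 ,  0.52]))
[0.6275 0.0222 0.17  ] (np.float64(0.583), array([ 0.86,  0.74, -0.6 ,  1.84, -0.76,  0.89,  0.59]))
[0.6455 0.0652 0.079 ] (np.float64(0.414), array([ 0.98,  1.07, -0.89,  1.82, -0.37,  0.6 ,  0.38]))
[0.6455 0.0652 0.17  ] (np.float64(0.565), array([ 0.92,  0.82, -0.8 ,  1.84, -0.61,  0.76,  0.43]))
[0.6605 0.1122 0.079 ] (np.float64(0.33), array([ 0.93,  1.11, -0.95,  1.83, -0.29,  0.52,  0.27]))
[0.6605 0.1122 0.17  ] (np.float64(0.475), array([ 0.88,  0.86, -0.87,  1.84, -0.57,  0.66,  0.36]))
t 6.1167 shift [ 0.1045 -0.0464 -0.0365] turn [-0.4 -1.6 34.1] q [ 1.61  0.51 -1.53  2.42 -1.41  0.19  0.65] F [ 1.  -2.7  0.3]
t 6.1167 shift [ 0.1045 -0.0464 -0.0165] turn [-16.6  10.6  34.1] q [ 1.61  0.51 -1.53  2.42 -1.41  0.19  0.65] F [ 1.  -2.7  0.3]
```

>>> move_arm([
  {"hand": 0, "x": 0.04, "y": -0.02, "z": -0.01, "ax": 0, "ay": 0, "az": 7},
  {"hand": 0, "x": 0.08, "y": -0.03, "z": -0.02, "ax": 0, "ay": 0, "az": 14},
  {"hand": 0, "x": 0.104, "y": -0.046, "z": -0.03, "ax": 0, "ay": -1, "az": 20},
  {"hand": 0, "x": 0.104, "y": -0.046, "z": -0.036, "ax": 0, "ay": -1.6, "az": 27},
  {"hand": 0, "x": 0.104, "y": -0.046, "z": -0.036, "ax": -0.4, "ay": -1.6, "az": 34},
  {"hand": 0, "x": 0.104, "y": -0.046, "z": -0.036, "ax": -0.4, "ay": -1.6, "az": 34},
  {"hand": 0, "x": 0.104, "y": -0.046, "z": -0.036, "ax": -0.4, "ay": -1.6, "az": 34},
  {"hand": 0, "x": 0.104, "y": -0.046, "z": -0.036, "ax": -0.4, "ay": -1.6, "az": 34},
])

```text
time_s: 6.78
ee_pos: [0.6264, 0.0277, 0.2184]
tool_rot: [-0.255, 0.727, 0.515, 0.375]
ft_force: [0.4, 0.0, -0.3]
gripper_width: 0.712
grasp_force: 67.1
```

Run:
```python
from h import *
go([.6275,.022,.079],tool(70,55))
```

```text
t 6.7833 shift [ 0.0011 -0.0057 -0.1394] turn [ 1.3  0.5 -0.1] q [ 1.    0.71 -0.83  1.84 -0.61  0.84  0.42] F [ 0.4  0.  -0.3]
```

>>> move_arm([
  {"hand": 0, "x": 0, "y": -0.009, "z": -0.03, "ax": 1.3, "ay": 0.5, "az": 0},
  {"hand": 0, "x": 0, "y": -0.009, "z": -0.06, "ax": 1.3, "ay": 0.5, "az": 0},
  {"hand": 0, "x": 0, "y": -0.009, "z": -0.09, "ax": 1.3, "ay": 0.5, "az": 0},
  {"hand": 0, "x": 0, "y": -0.009, "z": -0.11, "ax": 1.3, "ay": 0.5, "az": 0},
  {"hand": 0, "x": 0, "y": -0.009, "z": -0.13, "ax": 1.3, "ay": 0.5, "az": 0},
  {"hand": 0, "x": 0, "y": -0.009, "z": -0.139, "ax": 1.3, "ay": 0.5, "az": 0},
  {"hand": 0, "x": 0, "y": -0.009, "z": -0.139, "ax": 1.3, "ay": 0.5, "az": 0},
  {"hand": 0, "x": 0, "y": -0.009, "z": -0.139, "ax": 1.3, "ay": 0.5, "az": 0},
])

```text
time_s: 7.45
ee_pos: [0.6257, 0.0186, 0.0809]
tool_rot: [-0.265, 0.726, 0.51, 0.378]
ft_force: [0.5, 0.2, -0.6]
gripper_width: 0.714
grasp_force: 67.2
```

Run:
```python
from h import *
go([.6275,.022,.079],tool(70,55))
a=cv2.resize(snapshot("top")[130:260,185:335],None,fx=2.66,fy=2.66,interpolation=2);b=cv2.resize(snapshot("side")[160:290,280:430],None,fx=2.66,fy=2.66,interpolation=2)
cv2.imwrite("pics/p.png",np.hstack([a,b])[:,:800,::-1])
```

```text
t 7.45 shift [ 0.0018  0.0034 -0.0019] turn [-0.   0.  -0.2] q [ 0.97  0.97 -0.76  1.83 -0.57  0.7   0.57] F [ 0.5  0.2 -0.6]
```

View pics/p.png

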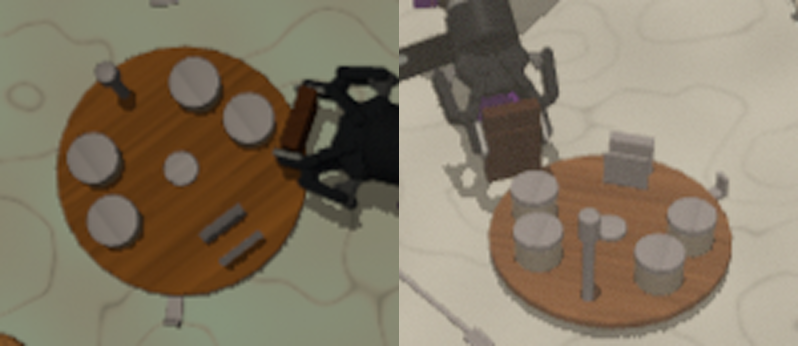

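The case is held upright, facing the near jar at crop (249,118) with a small gap. I'll push it along the path.

>>> move_arm([
  {"hand": 0, "x": 0.004, "y": 0.01, "z": 0, "ax": 0, "ay": 0, "az": 0},
  {"hand": 0, "x": 0.007, "y": 0.02, "z": 0, "ax": 0, "ay": 0, "az": 0},
  {"hand": 0, "x": 0.011, "y": 0.03, "z": 0, "ax": 0, "ay": 0, "az": 0},
  {"hand": 0, "x": 0.014, "y": 0.04, "z": 0, "ax": 0, "ay": 0, "az": 0},
  {"hand": 0, "x": 0.018, "y": 0.05, "z": 0, "ax": 0, "ay": 0, "az": 0},
  {"hand": 0, "x": 0.022, "y": 0.06, "z": 0, "ax": 0, "ay": 0, "az": 0},
  {"hand": 0, "x": 0.026, "y": 0.07, "z": 0, "ax": 0, "ay": 0, "az": 0},
  {"hand": 0, "x": 0.029, "y": 0.08, "z": 0, "ax": 0, "ay": 0, "az": 0},
  {"hand": 0, "x": 0.032, "y": 0.09, "z": 0, "ax": 0, "ay": 0, "az": 0},
  {"hand": 0, "x": 0.035, "y": 0.098, "z": 0, "ax": 0, "ay": 0, "az": 0},
])

```text
time_s: 8.38
ee_pos: [0.6608, 0.1184, 0.0802]
tool_rot: [-0.266, 0.725, 0.511, 0.378]
ft_force: [-0.7, -0.5, -0.5]
gripper_width: 0.715
grasp_force: 67.5
```

>>> move_arm([
  {"hand": 0, "x": 0, "y": 0, "z": 0, "ax": 0, "ay": 0, "az": 0},
  {"hand": 0, "x": -0.007, "y": -0.02, "z": 0.01, "ax": 0, "ay": 0, "az": 0},
  {"hand": 0, "x": -0.01, "y": -0.03, "z": 0.05, "ax": 0, "ay": 0, "az": 0},
  {"hand": 0, "x": -0.01, "y": -0.03, "z": 0.09, "ax": 0, "ay": 0, "az": 0},
  {"hand": 0, "x": -0.02, "y": -0.05, "z": 0.11, "ax": 0, "ay": 0, "az": 0},
  {"hand": 0, "x": -0.03, "y": -0.08, "z": 0.11, "ax": 0, "ay": 0, "az": 0},
  {"hand": 0, "x": -0.04, "y": -0.12, "z": 0.11, "ax": 0, "ay": 0, "az": 0},
  {"hand": 0, "x": -0.04, "y": -0.15, "z": 0.11, "ax": 0, "ay": 0, "az": 0},
])

```text
time_s: 9.05
ee_pos: [0.6193, -0.0367, 0.1898]
tool_rot: [-0.265, 0.726, 0.511, 0.377]
ft_force: [0.5, 0.1, -1.9]
gripper_width: 0.718
grasp_force: 67.5
```

Run:
```python
from h import *
go([.58,.03,.17],tool(90,55))
a=snapshot("top");cv2.imwrite("pics/top1.png",a[:,:,::-1]);b=snapshot("side");cv2.imwrite("pics/side1.png",b[:,:,::-1])
a=cv2.resize(a[136:256,185:325],None,fx=5,fy=5,interpolation=2)
cv2.imwrite("pics/q.png",a[:,:,::-1])
```

```text
t 9.05 shift [-0.0393  0.0667 -0.0198] turn [ 0.2  0.  19.8] q [ 1.05  0.78 -0.77  1.78 -0.56  0.92  0.47] F [ 0.5  0.1 -1.9]
```

View pics/q.png

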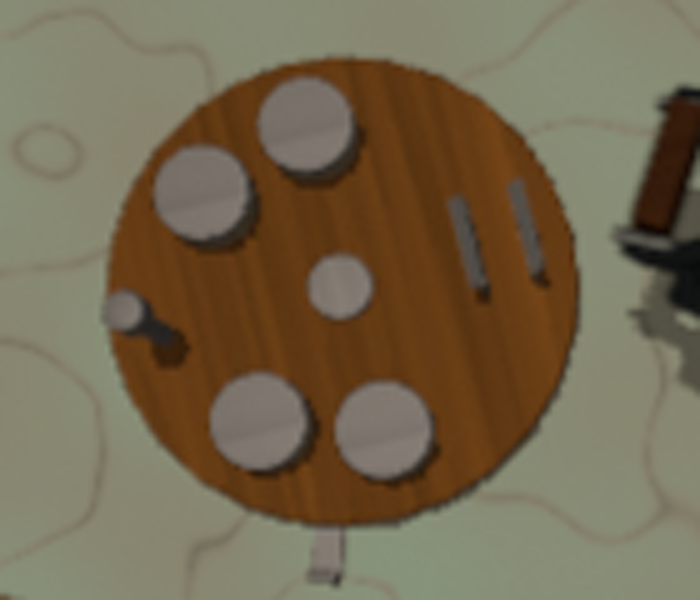

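Run:
```python
from h import *
f=lambda x,y,z:onz("top",((x+.5)/5-.5+185,(y+.5)/5-.5+136),z)[:2]
im=cv2.imread("pics/top1.png");hsv=cv2.cvtColor(im,cv2.COLOR_BGR2HSV)
m=((hsv[...,0]<18)&(hsv[...,1]>110)&(hsv[...,2]>30)).astype(np.uint8)
def blob(x0,x1,y0,y1):
    k=np.zeros_like(m);k[y0:y1,x0:x1]=m[y0:y1,x0:x1];return max(cv2.findContours(k,0,1)[0],key=cv2.contourArea)
w=np.float32([onz("top",p[0],.026)[:2] for p in cv2.convexHull(blob(195,304,140,248))])*1000
C=np.array(cv2.fitEllipse(w)[0])/1000;print("plate",C)
J=[f(x,y,.066) for x,y in[(306,124),(203,193),(262,421),(384,430)]]
for j in J:
    q=j-C;print("jar",np.linalg.norm(q),np.arctan2(q[1],q[0]))
p=f(125,310,.139)-C;print("post",np.linalg.norm(p),np.arctan2(p[1],p[0]))
c4=[f(*u,.074) for u in[(457,200),(483,293),(518,183),(541,278)]]
r=np.mean(c4,0);q=r-C;print("rack",r,np.linalg.norm(q),np.arctan2(*-q[::-1]))
d1=c4[0]-c4[1];d2=c4[2]-c4[3];print("tang ang",np.arctan2(d1[1],d1[0]),np.arctan2(d2[1],d2[0]))
c=blob(308,340,145,195);T=manip.read_state()["ee_pos"];z=T[2]+.053
P=np.float32([onz("top",p[0],z)[:2] for p in c])*1000;print("case top",cv2.minAreaRect(P),"TCP",T, "exp centre",T[:2]-.0162*np.array([.342,.94]))
```

```text
plate [0.58474237 0.12695654]
jar 0.08535551605543881 0.1673296913286605
jar 0.08432304927811092 0.9656749909861264
jar 0.08380926817231321 2.667111091969594
jar 0.08479780054011353 -2.830000136333189
post 0.09889806048267807 1.8065903759578485
rack [0.60355767 0.03801718] 0.09090777591730125 1.7792745276975508
tang ang 0.2558717280439036 0.2183307839204585
case top ((610.61279296875, -50.15605926513672), (17.656538009643555, 63.1777229309082), 72.25210571289062) TCP [ 0.62238608 -0.04285301  0.18836606] exp centre [ 0.61684568 -0.05808101]
```

Run:
```python
from h import *
go([.6012,.0547,.15],tool(103.7,55))
```

```text
t 9.15 shift [-0.0212  0.0976 -0.0384] turn [ 0.3  0.1 34.1] q [ 1.06  0.79 -0.77  1.77 -0.56  0.92  0.47] F [-0.2 -0.6 -0.3]
```

>>> move_arm([
  {"hand": 0, "x": -0.021, "y": 0.03, "z": 0, "ax": 0.1, "ay": 0, "az": 7},
  {"hand": 0, "x": -0.021, "y": 0.06, "z": 0, "ax": 0.2, "ay": 0, "az": 14},
  {"hand": 0, "x": -0.021, "y": 0.09, "z": 0, "ax": 0.3, "ay": 0.1, "az": 21},
  {"hand": 0, "x": -0.021, "y": 0.098, "z": -0.01, "ax": 0.3, "ay": 0.1, "az": 28},
  {"hand": 0, "x": -0.021, "y": 0.098, "z": -0.02, "ax": 0.3, "ay": 0.1, "az": 34},
  {"hand": 0, "x": -0.021, "y": 0.098, "z": -0.038, "ax": 0.3, "ay": 0.1, "az": 34},
  {"hand": 0, "x": -0.021, "y": 0.098, "z": -0.038, "ax": 0.3, "ay": 0.1, "az": 34},
  {"hand": 0, "x": -0.021, "y": 0.098, "z": -0.038, "ax": 0.3, "ay": 0.1, "az": 34},
  {"hand": 0, "x": -0.021, "y": 0.098, "z": -0.038, "ax": 0.3, "ay": 0.1, "az": 34},
])

```text
time_s: 9.9
ee_pos: [0.5994, 0.0632, 0.1518]
tool_rot: [-0.366, 0.546, 0.698, 0.285]
ft_force: [-0.8, 0.2, 0.4]
gripper_width: 0.714
grasp_force: 67.4
```

Run:
```python
from h import *
go([.6012,.0547,.067],tool(103.7,55))
a=cv2.resize(snapshot("top")[136:256,225:325],None,fx=4,fy=4,interpolation=2);b=cv2.resize(snapshot("side")[160:280,310:410],None,fx=4,fy=4,interpolation=2)
cv2.imwrite("pics/h.png",np.hstack([a,b])[:,:,::-1])
```

```text
t 9.9 shift [ 0.0018 -0.0085 -0.0848] turn [-0.2 -0.2 -0.3] q [ 0.75  0.98 -0.75  1.5  -0.28  1.26  0.52] F [-0.8  0.2  0.4]
```

View pics/h.png

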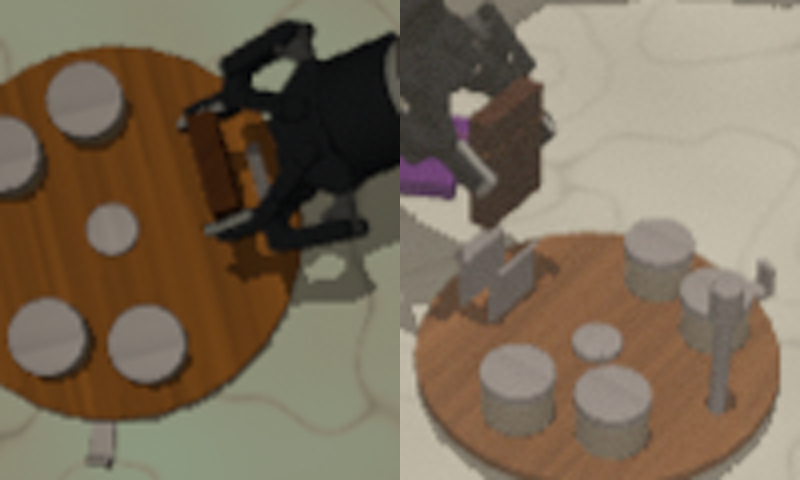

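>>> move_arm([
  {"hand": 0, "x": 0.002, "y": -0.0085, "z": 0, "ax": -0.2, "ay": -0.2, "az": -0.3},
  {"hand": 0, "x": 0.002, "y": -0.0085, "z": -0.015, "ax": -0.2, "ay": -0.2, "az": -0.3},
  {"hand": 0, "x": 0.002, "y": -0.0085, "z": -0.03, "ax": -0.2, "ay": -0.2, "az": -0.3},
  {"hand": 0, "x": 0.002, "y": -0.0085, "z": -0.03, "ax": -0.2, "ay": -0.2, "az": -0.3},
  {"hand": 0, "x": 0.002, "y": -0.0085, "z": -0.03, "ax": -0.2, "ay": -0.2, "az": -0.3},
  {"hand": 0, "x": 0.002, "y": -0.0085, "z": -0.03, "ax": -0.2, "ay": -0.2, "az": -0.3},
])

```text
time_s: 10.5
ee_pos: [0.602, 0.0561, 0.1218]
tool_rot: [-0.364, 0.546, 0.698, 0.285]
ft_force: [0.0, -0.6, -1.0]
gripper_width: 0.711
grasp_force: 67.4
```

Run:
```python
from h import *
go([.6012,.0547,.067],tool(103.7,55))
s=manip.read_state();T=s["ee_pos"];im=snapshot("top")[:,:,::-1].copy();hsv=cv2.cvtColor(im,cv2.COLOR_BGR2HSV)
print("expected centre",T[:2]-.0162*np.array([-.237,.9716]))
k=((hsv[...,0]<18)&(hsv[...,1]>110)&(hsv[...,2]>30)&(hsv[...,2]<75)).astype(np.uint8)
u,v=proj("top",[.605,.039,T[2]+.053]).astype(int);print(u,v)
mm=np.zeros_like(k);mm[v-18:v+18,u-9:u+10]=k[v-18:v+18,u-9:u+10]
c=max(cv2.findContours(mm,0,1)[0],key=cv2.contourArea)
print(cv2.minAreaRect(np.float32([onz("top",p[0],T[2]+.053)[:2] for p in c])*1000))
```

```text
t 10.5 shift [-0.0008 -0.0014 -0.0548] turn [-0.1  0.  -0.2] q [ 0.75  1.02 -0.73  1.49 -0.27  1.24  0.55] F [ 0.  -0.6 -1. ]
expected centre [0.60580614 0.04036308]
281 176
((607.4511108398438, 38.813743591308594), (69.4852294921875, 25.0585880279541), 19.189477920532227)
```

>>> move_arm([
  {"hand": 0, "x": -0.001, "y": -0.0015, "z": -0.01, "ax": 0, "ay": 0, "az": 0},
  {"hand": 0, "x": -0.001, "y": -0.0015, "z": -0.018, "ax": 0, "ay": 0, "az": 0},
  {"hand": 0, "x": -0.001, "y": -0.0015, "z": -0.026, "ax": 0, "ay": 0, "az": 0},
  {"hand": 0, "x": -0.001, "y": -0.0015, "z": -0.034, "ax": 0, "ay": 0, "az": 0},
  {"hand": 0, "x": -0.001, "y": -0.0015, "z": -0.04, "ax": 0, "ay": 0, "az": 0},
  {"hand": 0, "x": -0.001, "y": -0.0015, "z": -0.045, "ax": 0, "ay": 0, "az": 0},
  {"hand": 0, "x": -0.001, "y": -0.0015, "z": -0.05, "ax": 0, "ay": 0, "az": 0},
  {"hand": 0, "x": -0.001, "y": -0.0015, "z": -0.05, "ax": 0, "ay": 0, "az": 0},
  {"hand": 0, "x": -0.001, "y": -0.0015, "z": -0.05, "ax": 0, "ay": 0, "az": 0},
])

```text
time_s: 11.3
ee_pos: [0.6012, 0.0542, 0.0719]
tool_rot: [-0.363, 0.546, 0.699, 0.285]
ft_force: [-0.8, -0.4, -0.6]
gripper_width: 0.715
grasp_force: 67.4
```

Run:
```python
from h import *
go([.6012,.0547,.067],tool(103.7,55))
a=cv2.resize(snapshot("top")[146:246,225:325],None,fx=4,fy=4,interpolation=2);b=cv2.resize(snapshot("side")[165:265,310:410],None,fx=4,fy=4,interpolation=2)
cv2.imwrite("pics/i.png",np.hstack([a,b])[:,:,::-1])
```

```text
t 11.3 shift [-0.      0.0005 -0.0049] turn [-0.   0.1 -0.2] q [ 0.74  1.09 -0.71  1.49 -0.24  1.2   0.59] F [-0.8 -0.4 -0.6]
```

View pics/i.png

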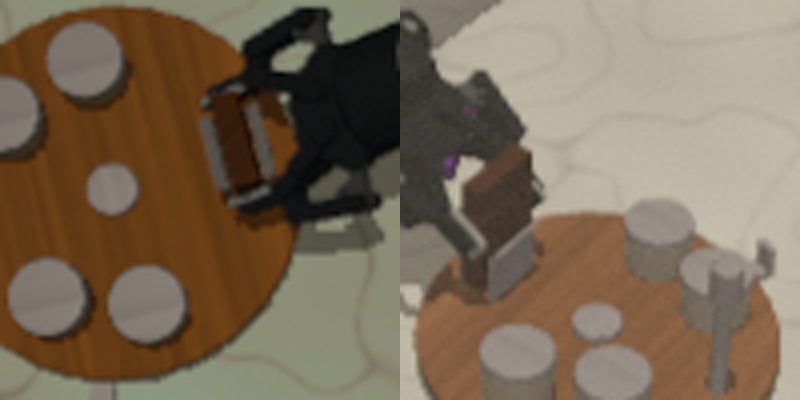

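The case is between the two plates, centred and free of contact forces. I'll lower it the last few millimetres.

>>> move_arm([
  {"hand": 0, "x": 0, "y": 0, "z": -0.002, "ax": 0, "ay": 0, "az": 0},
  {"hand": 0, "x": 0, "y": 0, "z": -0.004, "ax": 0, "ay": 0, "az": 0},
  {"hand": 0, "x": 0, "y": 0, "z": -0.005, "ax": 0, "ay": 0, "az": 0},
  {"hand": 0, "x": 0, "y": 0, "z": -0.005, "ax": 0, "ay": 0, "az": 0},
])

```text
time_s: 11.73
ee_pos: [0.6011, 0.054, 0.0668]
tool_rot: [-0.363, 0.546, 0.699, 0.285]
ft_force: [-0.1, 0.1, -1.4]
gripper_width: 0.713
grasp_force: 67.4
```

>>> move_arm([
  {"hand": 0, "x": 0, "y": 0, "z": -0.001, "ax": 0, "ay": 0, "az": 0},
  {"hand": 0, "x": 0, "y": 0, "z": -0.002, "ax": 0, "ay": 0, "az": 0},
  {"hand": 0, "x": 0, "y": 0, "z": -0.002, "ax": 0, "ay": 0, "az": 0},
])

```text
time_s: 11.98
ee_pos: [0.6012, 0.0541, 0.0648]
tool_rot: [-0.363, 0.546, 0.699, 0.285]
ft_force: [0.6, 0.2, -0.6]
gripper_width: 0.717
grasp_force: 67.4
```

>>> move_arm([
  {"hand": 0, "x": 0, "y": 0, "z": -0.0015, "ax": 0, "ay": 0, "az": 0},
  {"hand": 0, "x": 0, "y": 0, "z": -0.0015, "ax": 0, "ay": 0, "az": 0},
  {"hand": 1, "x": 0, "y": 0, "z": -0.0015, "ax": 0, "ay": 0, "az": 0},
  {"hand": 1, "x": 0, "y": 0, "z": -0.0015, "ax": 0, "ay": 0, "az": 0},
  {"hand": 1, "x": 0, "y": 0, "z": -0.0015, "ax": 0, "ay": 0, "az": 0},
  {"hand": 1, "x": 0, "y": 0, "z": -0.0015, "ax": 0, "ay": 0, "az": 0},
  {"hand": 1, "x": 0, "y": 0, "z": -0.0015, "ax": 0, "ay": 0, "az": 0},
  {"hand": 1, "x": 0, "y": 0, "z": -0.0015, "ax": 0, "ay": 0, "az": 0},
])

```text
time_s: 12.65
ee_pos: [0.6012, 0.0542, 0.0635]
tool_rot: [-0.363, 0.546, 0.699, 0.285]
ft_force: [-0.6, -0.5, 0.5]
gripper_width: 0.998
grasp_force: 0.0
```

>>> move_arm([
  {"hand": 1, "x": 0.002, "y": -0.008, "z": 0.006, "ax": 0, "ay": 0, "az": 0},
  {"hand": 1, "x": 0.006, "y": -0.024, "z": 0.017, "ax": 0, "ay": 0, "az": 0},
  {"hand": 1, "x": 0.012, "y": -0.048, "z": 0.035, "ax": 0, "ay": 0, "az": 0},
  {"hand": 1, "x": 0.019, "y": -0.08, "z": 0.057, "ax": 0, "ay": 0, "az": 0},
  {"hand": 1, "x": 0.023, "y": -0.1, "z": 0.09, "ax": 0, "ay": 0, "az": 0},
  {"hand": 1, "x": 0.023, "y": -0.1, "z": 0.12, "ax": 0, "ay": 0, "az": 0},
  {"hand": 1, "x": 0.023, "y": -0.1, "z": 0.16, "ax": 0, "ay": 0, "az": 0},
  {"hand": 1, "x": 0.023, "y": -0.1, "z": 0.18, "ax": 0, "ay": 0, "az": 0},
])

```text
time_s: 13.32
ee_pos: [0.6259, -0.0468, 0.2489]
tool_rot: [-0.361, 0.546, 0.699, 0.287]
ft_force: [0.1, 1.0, 1.2]
gripper_width: 1.004
grasp_force: 0.0
```

Run:
```python
from h import *
go([.56,.2,.22],tool(13.7,0))
A=snapshot("top");B=snapshot("side");cv2.imwrite("pics/top2.png",A[:,:,::-1]);cv2.imwrite("pics/side2.png",B[:,:,::-1])
a=cv2.resize(A[146:246,200:300],None,fx=4,fy=4,interpolation=2);b=cv2.resize(B[180:280,315:415],None,fx=4,fy=4,interpolation=2)
cv2.imwrite("pics/j.png",np.hstack([a,b])[:,:,::-1])
```

```text
t 13.3167 shift [-0.0659  0.2468 -0.0289] turn [-51.6  31.8 -82.7] q [ 0.82  0.93 -0.74  1.28 -0.28  1.55  0.5 ] F [0.1 1.  1.2]
```

View pics/j.png

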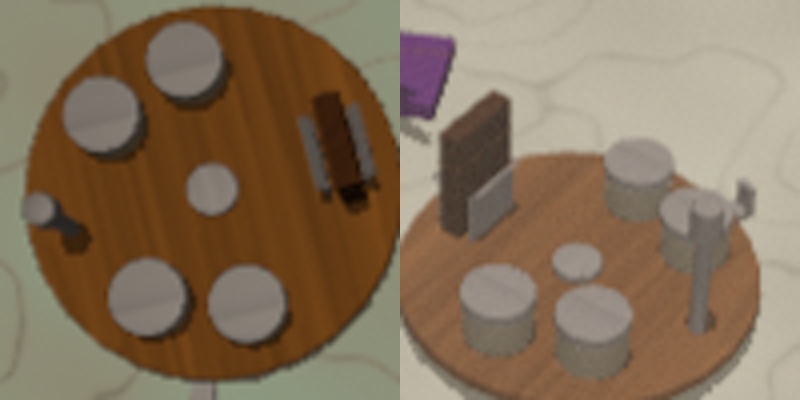

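The case stands upright in the rack, centred between the plates and released. Next is the post. I'll measure the pointer and post numerically and check reach along the arc.

Run:
```python
from k import *
C=np.array([.5847,.127])
im=cv2.imread("pics/top2.png")[:,:,::-1].astype(int)
# pointer lug: greyish/pinkish vs greenish table: r-g
sub=(im[...,0]-im[...,1])[240:254,240:262];print(sub)
hsv=cv2.cvtColor(im.astype(np.uint8),cv2.COLOR_RGB2HSV);print(hsv[185:205,203:218,1])
for th in(103.7,70,35,10,-3):
    p=np.r_[C+.1*np.array([np.cos(np.radians(th)),np.sin(np.radians(th))]),.105]
    for yaw in(th,60,40):
        r=ik(p,tool(yaw,0),np.array([.6,.6,-.4,1.7,-.3,.9,.3]),3);print(th,yaw,p.round(4),None if r is None else(r[0].round(3),r[1].round(2)))
```

```text
[[ -1   0   3   7  11  16  24  29  33  32  32  34  33  35  36  33  30  27
   24  18  15  13]
 [ -4  -4  -5  -6  -6  -4  -2   0   6   7   8  10  10  11   4   1  -2  -2
   -3  -3  -2  -3]
 [ -4  -5  -5  -6  -5  -6  -6  -4   6   9   8   9   9   7  -6  -9  -9  -9
   -9 -10 -10 -10]
 [ -4  -4  -5  -6  -6  -7  -7  -3   5   9   8   8   9   6  -6  -9 -10 -10
  -11 -10 -10 -10]
 [ -5  -5  -5  -5  -6  -7  -7  -2   7   9   9   9   9   6  -7 -10 -10 -10
  -11 -10 -11 -11]
 [ -5  -5  -6  -6  -6  -6  -7  -1   7  10  10   9  10   6  -8 -10 -10 -10
  -11 -12 -12 -11]
 [ -5  -4  -5  -6  -6  -6  -7   2   9   9   9   8   9   7  -7 -10 -10 -12
  -12 -11 -12 -11]
 [ -5  -5  -5  -6  -6  -7  -7   2   9   9   9   8   9   6  -8 -11 -11 -11
  -11 -12 -12 -11]
 [ -4  -5  -5  -6  -6  -6  -7   3   9   8   9   8   8   3  -7 -10 -10 -11
  -11 -11 -12 -11]
 [ -4  -5  -5  -5  -6  -6  -5   3   8   7   8   9   8  -2  -9 -10 -10 -10
  -11 -12 -12 -12]
 [ -3  -4  -4  -6  -6  -3   1   4   6   6   7   7   6   0  -5  -7  -8  -9
  -10 -11 -11 -11]
 [ -4  -4  -4  -3  -1   3   4   5   6   7   7   7   4   2   0  -1  -3  -3
   
[... 2378 characters left out ...]
, array([-0.08,  0.7 , -0.32,  1.54,  0.25,  0.95, -1.35]))
10 10 [0.6832 0.1444 0.105 ] (np.float64(0.749), array([-0.22,  0.68, -0.04,  1.52,  0.03,  0.94, -1.66]))
10 60 [0.6832 0.1444 0.105 ] (np.float64(0.774), array([ 0.01,  0.72, -0.38,  1.52,  0.3 ,  0.96, -0.97]))
10 40 [0.6832 0.1444 0.105 ] (np.float64(0.768), array([-0.02,  0.71, -0.33,  1.52,  0.26,  0.96, -1.3 ]))
-3 -3 [0.6846 0.1218 0.105 ] (np.float64(0.74), array([-0.21,  0.68,  0.  ,  1.53, -0.  ,  0.93, -1.83]))
-3 60 [0.6846 0.1218 0.105 ] (np.float64(0.754), array([-0.05,  0.69, -0.23,  1.53,  0.18,  0.94, -0.86]))
-3 40 [0.6846 0.1218 0.105 ] (np.float64(0.764), array([ 0.01,  0.7 , -0.33,  1.53,  0.26,  0.95, -1.26]))
```

Run:
```python
from h import *
go([.561,.224,.22],tool(60,0))
p=onz("top",(249.9,248),.028);C=np.array([.5847,.127]);v=C-p[:2];print(p,np.arctan2(v[1],v[0]))
```

```text
t 13.4167 shift [-0.0655  0.2702 -0.0291] turn [-55.5   8.3 -40.7] q [ 0.82  0.93 -0.74  1.28 -0.28  1.55  0.5 ] F [ 0.3 -0.7 -0.7]
[0.43643778 0.13634681 0.028     ] -0.06295908499004507
```

>>> move_arm([
  {"hand": 1, "x": -0.065, "y": 0.27, "z": 0, "ax": -55.5, "ay": 8.3, "az": -40.7},
  {"hand": 1, "x": -0.065, "y": 0.27, "z": 0, "ax": -55.5, "ay": 8.3, "az": -40.7},
  {"hand": 1, "x": -0.065, "y": 0.27, "z": 0, "ax": -55.5, "ay": 8.3, "az": -40.7},
  {"hand": 1, "x": -0.065, "y": 0.27, "z": 0, "ax": -55.5, "ay": 8.3, "az": -40.7},
  {"hand": 1, "x": -0.065, "y": 0.27, "z": 0, "ax": -55.5, "ay": 8.3, "az": -40.7},
  {"hand": 1, "x": -0.065, "y": 0.27, "z": 0, "ax": -55.5, "ay": 8.3, "az": -40.7},
  {"hand": 1, "x": -0.065, "y": 0.27, "z": 0, "ax": -55.5, "ay": 8.3, "az": -40.7},
  {"hand": 1, "x": -0.065, "y": 0.27, "z": 0, "ax": -55.5, "ay": 8.3, "az": -40.7},
  {"hand": 1, "x": -0.065, "y": 0.27, "z": 0, "ax": -55.5, "ay": 8.3, "az": -40.7},
  {"hand": 1, "x": -0.065, "y": 0.27, "z": 0, "ax": -55.5, "ay": 8.3, "az": -40.7},
])

```text
time_s: 14.25
ee_pos: [0.5586, 0.2249, 0.2444]
tool_rot: [-0.011, 0.863, 0.506, 0.008]
ft_force: [0.7, -0.1, -0.6]
gripper_width: 0.999
grasp_force: 0.0
```

Run:
```python
from h import *
snapshot("top");go([.561,.224,.105],tool(60,0))
```

```text
t 14.3 shift [ 0.0039 -0.0075 -0.1396] turn [-1.5  0.2 -0.8] q [-0.07  0.4  -0.46  1.67  0.17  1.1  -1.08] F [2.1 5.4 1.6]
```

>>> move_arm([
  {"hand": 1, "x": 0.003, "y": -0.003, "z": -0.02, "ax": 0, "ay": 0, "az": 0},
  {"hand": 1, "x": 0.003, "y": -0.003, "z": -0.04, "ax": 0, "ay": 0, "az": 0},
  {"hand": 1, "x": 0.003, "y": -0.003, "z": -0.06, "ax": 0, "ay": 0, "az": 0},
  {"hand": 1, "x": 0.003, "y": -0.003, "z": -0.06, "ax": 0, "ay": 0, "az": 0},
  {"hand": 1, "x": 0.003, "y": -0.003, "z": -0.06, "ax": 0, "ay": 0, "az": 0},
  {"hand": 1, "x": 0.003, "y": -0.003, "z": -0.06, "ax": 0, "ay": 0, "az": 0},
])

```text
time_s: 14.8
ee_pos: [0.5627, 0.2206, 0.184]
tool_rot: [-0.014, 0.862, 0.506, 0.009]
ft_force: [-0.1, -0.3, 0.0]
gripper_width: 0.999
grasp_force: 0.0
```

Run:
```python
from h import *
go([.561,.224,.105],tool(60,0))
```

```text
t 14.8 shift [-0.0017  0.0034 -0.079 ] turn [-1.9  0.1 -0.8] q [-0.06  0.46 -0.44  1.73  0.2   0.98 -1.08] F [-0.1 -0.3  0. ]
```

>>> move_arm([
  {"hand": 1, "x": -0.002, "y": 0.003, "z": -0.02, "ax": -1.9, "ay": 0, "az": -0.8},
  {"hand": 1, "x": -0.002, "y": 0.003, "z": -0.04, "ax": -1.9, "ay": 0, "az": -0.8},
  {"hand": 1, "x": -0.002, "y": 0.003, "z": -0.06, "ax": -1.9, "ay": 0, "az": -0.8},
  {"hand": 1, "x": -0.002, "y": 0.003, "z": -0.079, "ax": -1.9, "ay": 0, "az": -0.8},
  {"hand": 1, "x": -0.002, "y": 0.003, "z": -0.079, "ax": -1.9, "ay": 0, "az": -0.8},
  {"hand": 0, "x": -0.002, "y": 0.003, "z": -0.079, "ax": -1.9, "ay": 0, "az": -0.8},
  {"hand": 0, "x": -0.002, "y": 0.003, "z": -0.079, "ax": -1.9, "ay": 0, "az": -0.8},
  {"hand": 0, "x": -0.002, "y": 0.003, "z": -0.079, "ax": -1.9, "ay": 0, "az": -0.8},
  {"hand": 0, "x": -0.002, "y": 0.003, "z": -0.079, "ax": -1.9, "ay": 0, "az": -0.8},
  {"hand": 0, "x": -0.002, "y": 0.003, "z": -0.079, "ax": -1.9, "ay": 0, "az": -0.8},
])

```text
time_s: 15.63
ee_pos: [0.5611, 0.2243, 0.1058]
tool_rot: [0.001, 0.866, 0.5, 0.002]
ft_force: [0.7, -0.3, -0.5]
gripper_width: 0.296
grasp_force: 0.0
```

>>> move_arm([
  {"hand": 0, "x": 0, "y": 0, "z": 0, "ax": 0, "ay": 0, "az": 0},
  {"hand": 0, "x": 0, "y": 0, "z": 0, "ax": 0, "ay": 0, "az": 0},
  {"hand": 0, "x": 0, "y": 0, "z": 0, "ax": 0, "ay": 0, "az": 0},
  {"hand": 0, "x": 0, "y": 0, "z": 0, "ax": 0, "ay": 0, "az": 0},
])

```text
time_s: 15.97
ee_pos: [0.5615, 0.224, 0.106]
tool_rot: [0.001, 0.866, 0.5, 0.002]
ft_force: [-0.8, -2.5, 7.0]
gripper_width: 0.241
grasp_force: 58.4
```

Run:
```python
from h import *
go([.561,.224,.105],tool(60,0));C=np.array([.5847,.127])
T=manip.read_state()["ee_pos"][:2];print("r",np.linalg.norm(T-C),np.arctan2(*(T-C)[::-1]))
for a in(1.62,1.43,1.24,1.05,.86,.67,.48,.29,.1,-.066):print(a,(C+.1*np.array([np.cos(a),np.sin(a)])-T).round(3))
```

```text
t 15.9667 shift [-0.0005  0.     -0.001 ] turn [ 0.   0.2 -0. ] q [-0.13  0.56 -0.39  1.77  0.28  0.86 -1.17] F [-0.8 -2.5  7. ]
r 0.099726550195943 1.8055331134605548
1.62 [0.018 0.003]
1.43 [0.037 0.002]
1.24 [ 0.056 -0.002]
1.05 [ 0.073 -0.01 ]
0.86 [ 0.088 -0.021]
0.67 [ 0.102 -0.035]
0.48 [ 0.112 -0.051]
0.29 [ 0.119 -0.068]
0.1 [ 0.123 -0.087]
-0.066 [ 0.123 -0.104]
```

Gripping the post with 58 N at the expected radius. I'll turn it along the arc at a moderate speed.

>>> move_arm([
  {"hand": 0, "x": 0.004, "y": 0.001, "z": 0, "ax": 0, "ay": 0, "az": 0},
  {"hand": 0, "x": 0.01, "y": 0.002, "z": 0, "ax": 0, "ay": 0, "az": 0},
  {"hand": 0, "x": 0.018, "y": 0.003, "z": 0, "ax": 0, "ay": 0, "az": 0},
  {"hand": 0, "x": 0.0275, "y": 0.003, "z": 0, "ax": 0, "ay": 0, "az": 0},
  {"hand": 0, "x": 0.037, "y": 0.002, "z": 0, "ax": 0, "ay": 0, "az": 0},
  {"hand": 0, "x": 0.0465, "y": 0.0005, "z": 0, "ax": 0, "ay": 0, "az": 0},
  {"hand": 0, "x": 0.056, "y": -0.002, "z": 0, "ax": 0, "ay": 0, "az": 0},
  {"hand": 0, "x": 0.0648, "y": -0.0057, "z": 0, "ax": 0, "ay": 0, "az": 0},
  {"hand": 0, "x": 0.073, "y": -0.01, "z": 0, "ax": 0, "ay": 0, "az": 0},
  {"hand": 0, "x": 0.079, "y": -0.0143, "z": 0, "ax": 0, "ay": 0, "az": 0},
])

```text
time_s: 16.8
ee_pos: [0.6409, 0.2107, 0.106]
tool_rot: [0.001, 0.866, 0.5, 0.002]
ft_force: [1.0, 1.7, 5.3]
gripper_width: 0.24
grasp_force: 58.5
```

Run:
```python
from h import *
C=np.array([.5847,.127]);T=np.array([.5615+.079,.224-.0143]);s=manip.read_state();print(s["ee_pos"],s["ft_force"],T)
print("r",np.linalg.norm(T-C),np.arctan2(*(T-C)[::-1]))
for a in(.87,.77,.67,.575,.48,.385,.29,.2,.1,.03,-.03,-.066):print(a,(C+.1*np.array([np.cos(a),np.sin(a)])-T).round(4))
```

```text
[0.64094975 0.21073708 0.10603288] [1.04761282 1.71986466 5.29500691] [0.6405 0.2097]
r 0.09976437239816624 0.9772335914988886
0.87 [ 0.0087 -0.0063]
0.77 [ 0.016  -0.0131]
0.67 [ 0.0226 -0.0206]
0.575 [ 0.0281 -0.0283]
0.48 [ 0.0329 -0.0365]
0.385 [ 0.0369 -0.0451]
0.29 [ 0.04   -0.0541]
0.2 [ 0.0422 -0.0628]
0.1 [ 0.0437 -0.0727]
0.03 [ 0.0442 -0.0797]
-0.03 [ 0.0442 -0.0857]
-0.066 [ 0.044  -0.0893]
```

>>> move_arm([
  {"hand": 0, "x": 0.0087, "y": -0.0063, "z": 0, "ax": 0, "ay": 0, "az": 0},
  {"hand": 0, "x": 0.016, "y": -0.0131, "z": 0, "ax": 0, "ay": 0, "az": 0},
  {"hand": 0, "x": 0.0226, "y": -0.0206, "z": 0, "ax": 0, "ay": 0, "az": 0},
  {"hand": 0, "x": 0.0281, "y": -0.0283, "z": 0, "ax": 0, "ay": 0, "az": 0},
  {"hand": 0, "x": 0.0329, "y": -0.0365, "z": 0, "ax": 0, "ay": 0, "az": 0},
  {"hand": 0, "x": 0.0369, "y": -0.0451, "z": 0, "ax": 0, "ay": 0, "az": 0},
  {"hand": 0, "x": 0.04, "y": -0.0541, "z": 0, "ax": 0, "ay": 0, "az": 0},
  {"hand": 0, "x": 0.0422, "y": -0.0628, "z": 0, "ax": 0, "ay": 0, "az": 0},
  {"hand": 0, "x": 0.0437, "y": -0.0727, "z": 0, "ax": 0, "ay": 0, "az": 0},
  {"hand": 0, "x": 0.0442, "y": -0.0797, "z": 0, "ax": 0, "ay": 0, "az": 0},
])

```text
time_s: 17.63
ee_pos: [0.6862, 0.1287, 0.1061]
tool_rot: [0.002, 0.866, 0.5, 0.003]
ft_force: [4.4, 1.2, 5.3]
gripper_width: 0.245
grasp_force: 58.8
```

>>> move_arm([
  {"hand": 0, "x": 0, "y": -0.005, "z": 0, "ax": 0, "ay": 0, "az": 0},
  {"hand": 0, "x": 0, "y": -0.008, "z": 0, "ax": 0, "ay": 0, "az": 0},
  {"hand": 0, "x": 0, "y": -0.01, "z": 0, "ax": 0, "ay": 0, "az": 0},
  {"hand": 0, "x": 0, "y": -0.01, "z": 0, "ax": 0, "ay": 0, "az": 0},
  {"hand": 0, "x": 0, "y": -0.01, "z": 0, "ax": 0, "ay": 0, "az": 0},
  {"hand": 0, "x": 0, "y": -0.01, "z": 0, "ax": 0, "ay": 0, "az": 0},
])

```text
time_s: 18.13
ee_pos: [0.6859, 0.1183, 0.1061]
tool_rot: [0.002, 0.866, 0.5, 0.002]
ft_force: [5.1, -0.5, 6.4]
gripper_width: 0.241
grasp_force: 58.9
```

Run:
```python
from h import *
C=np.array([.5847,.127]);s=manip.read_state();T=s["ee_pos"][:2];print(s["ee_pos"],s["ft_force"],s["grasp_force"],np.arctan2(*(T-C)[::-1]))
b=-.065;R=lambda r,a:C-r*np.array([np.cos(a+b),np.sin(a+b)])
A=snapshot("top");B=snapshot("side")
for n,im in(("top",A),("side",B)):
    cv2.imwrite(f"pics/{n}3.png",im[:,:,::-1])
    hsv=cv2.cvtColor(im,cv2.COLOR_RGB2HSV)
    g=((hsv[...,1]<70)&(hsv[...,2]>85)).astype(np.uint8)
    # jar lids: expected vs seen
    for a in(1.5,2.3,-1.5,-2.3):
        P=[*R(.085,a),.066];u=proj(n,P);x,y=u.astype(int)
        k=g[y-9:y+10,x-9:x+10];mo=cv2.moments(k,True);print(n,a,u.round(1),"seen",(x-9+mo["m10"]/max(mo["m00"],1)).round(1),(y-9+mo["m01"]/max(mo["m00"],1)).round(1),mo["m00"])
    for nm,P in(("casetop",[*R(.09,0),.118]),("casebot",[*R(.09,0),.03])):print(n,nm,proj(n,P).round(1))
    d=((hsv[...,0]<18)&(hsv[...,1]>90)&(hsv[...,2]<(75 if n=="top" else 95))).astype(np.uint8)
    u=proj(n,[*R(.09,0),.075]).astype(int);x,y=u;z=np.zeros_like(d);z[y-30:y+30,x-25:x+25]=d[y-30:y+30,x-25:x+25]
    z=cv2.morphologyEx(z,cv2.MORPH_OPEN,np.ones((3,3)))
    for c in sorted(cv2.findContours(z,0,1)[0],key=cv2.contourArea)[-2:]:print("dark brown",cv2.minAreaRect(c))
```

```text
[0.68585884 0.11834704 0.10606404] [ 5.11393031 -0.48330402  6.37918302] 58.86516809463501 -0.08533065541902442
top 1.5 [283.1 195.1] seen 281.0 196.0 276.0
top 2.3 [276.3 171.5] seen 273.5 171.9 227.0
top -1.5 [219.3 192.4] seen 219.2 191.4 274.0
top -2.3 [228.8 169.5] seen 229.7 168.7 235.0
top casetop [246.8 224. ]
top casebot [251.  226.2]
dark brown ((240.0, 224.5), (7.0, 14.0), 90.0)
dark brown ((262.6401062011719, 232.2412567138672), (7.101405143737793, 27.74399757385254), 41.423667907714844)
side 1.5 [343.3 218.9] seen 346.1 220.0 70.0
side 2.3 [329.7 231.1] seen 329.1 232.5 187.0
side -1.5 [380.3 252.3] seen 379.4 254.4 253.0
side -2.3 [356.7 257.2] seen 356.0 258.2 293.0
side casetop [385.5 209.5]
side casebot [383.6 233. ]
dark brown ((386.0, 210.0), (2.0, 2.0), 90.0)
dark brown ((364.0, 227.5), (15.0, 10.0), 90.0)
```

Run:
```python
from h import *
im=cv2.imread("pics/side3.png");h=cv2.cvtColor(im,cv2.COLOR_BGR2HSV)
h0=cv2.cvtColor(cv2.imread("pics/side2.png"),cv2.COLOR_BGR2HSV);print("ref case",h0[210,328:342:4])
for y in range(192,246,3):print(y,"".join("%4d"%v for v in h[y,362:412:3,1]),"|","".join("%4d"%v for v in h[y,362:412:3,2]))
C=np.array([.5847,.127]);b=-.085;w=np.array([np.cos(b),np.sin(b)]);t=np.array([-w[1],w[0]]);r=C-.09*w
for s in(-9,9):
  for q in(-31,31):
    for z in(.026,.118):print(s,q,z,proj("side",[*(r+s/1e3*w+q/1e3*t),z]).round(0))
```

```text
ref case [[ 15  60 127]
 [ 11 110  93]
 [ 13  84  79]
 [ 14  74  69]]
192   32  34  33  33  42  38  37  37  41  40  43  40  42  38  39  41  36 |  189 185 185 185 128 127 130 130 131 122 125 128 128 128 131 131 133
195   36  34  34  40  41  39  40  41  40  41  38  46  41  39  42  36  35 |  186 188 185 129 123 124 122 123 128 132 133 133 132 131 127 183 194
198   36  36  40  42  39  43  37  41  43  39  39  39  34  34  31  33  35 |  189 168 129 129 130 132 130 131 129 131 132 132 175 193 195 193 189
201   33  39  39  37  42  43  39  40  39  39  39  34  33  34  34  34  34 |  191 131 130 130 129 130 130 128 130 130 131 190 194 196 195 197 189
204   40  39  44  43  40  41  41  58  39  38  38  33  33  34  33  32  33 |  140 131 133 130 129 131 131 114 131 128 169 194 193 196 194 192 196
207   41  40  41  43  39  38 102  97  82  43  34  35  33  33  33  35  33 |  132 134 131 130 132 133  90  95 100 131 193 194 193 194 194 191 196
210   42  37  41  38  43  37  80 102 104  98  33  32  33  34  35  33  34 |  128 131 132 133 132 131  70  85  88 101 191 192 193 194 190 196 195
213   40  43  42  41  
[... 1053 characters left out ...]
5  32 |   90  94 130 126 133  96 100  96  99  72  68 133 144 134 189 192 190
237  114 132 126 128 133 129 101  36  41  80  73 130 125  39  34  33  34 |   96 137 140 133 125 132  98 100  99  73  73 129 141 189 195 193 193
240  129 131 130 132 135 132 129 107  88  95 109 131 124 127  36  34  32 |  115 140 137 139 136 126 130 100 125  75  89 146 140 142 193 194 191
243   28 108 127 130 132 132 133 129 129 122 125 128 130 121  38  35  34 |  153 139 141 139 139 139 127 132 134 138 141 145 149 143 186 191 189
-9 -31 0.026 [380. 227.]
-9 -31 0.118 [382. 203.]
-9 31 0.026 [393. 239.]
-9 31 0.118 [395. 215.]
9 -31 0.026 [375. 230.]
9 -31 0.118 [377. 205.]
9 31 0.026 [388. 242.]
9 31 0.118 [390. 217.]
```

The case's pixels match the predicted outline of a case standing in the rack at the front. The post is gripped and still, so I'm handing in.

```bash
python3 -c "
from plant import manip
s=manip.read_state();print(s['time_s'],s['ft_force'],s['grasp_force']);print(manip.job_done())"
```

```text
18.2333 [ 4.27976613 -1.03613947  6.20768873] 58.86555075645447
the job is handed in; nothing more can be done
None
```

I handed the job in at 18.2 s with the case standing upright and released in the rack, the carousel about 0.02 rad from the pointer by my measurement, and the gripper holding the post at 59 N; the judge's verdict was not shown.

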